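# Roll a bottle into the labelling cradle

### The job

Roll the unlabelled amber bottle that lies on the bench, by pushing its side, up the ramp of the labelling cradle and into its V, and slide it along the V until its foot rests against the end stop, ready for its label. Only push it, do not lift or carry it at any time, and leave everything else on the bench where it stands.

Things in the scene. Friction and masses are not known exactly. Their poses are not given: they have to be found in the camera images.
- bottle: unlabelled empty amber glass bottle lying on its side, 0.2 kg, 145 mm long. Origin on its axis at half its length, 27 mm above the bench as it lies. x runs along it from cap to foot and it rolls about x. Straight body 54 mm in diameter from x = +72.5 (foot) to -32.5 mm, then shoulder and black cap (29 mm). Rolls freely, stopping within a few cm when let go on the flat; slippery, friction about 0.25
- bottle_base (a point): centre of the bottle's flat foot, on its axis; axes as the bottle
- bottle_cap (a point): centre of the end face of the bottle's cap, on its axis; axes as the bottle
- cradle: labelling cradle of blue folded sheet, fixed to the bench, its V 150 mm long (x -85 to +65 mm). Origin on the bench below the bottom of the V (3 mm high there). x runs along the V to the end stop, y points level to the ramp side, where the bottle comes from. Across the V: entry face at 25 degrees on the +y side, back face at 55 degrees up to y = -28, 42 mm high
- lip (a point): middle of the rounded lip between ramp and V, at cradle x = 0, y = 25, 15 mm high; the bottle must roll over it (its axis is then 42 mm high) and settles into the V by itself beyond it
- toe (a point): middle of the foot of the ramp, at cradle x = 0, y = 80, height 0; from here the ramp, as long as the V, rises at 15 degrees to the lip; the bench before it is flat. A bottle pushed too high on its side can wedge against the ramp: push at its mid-height, rising with it
- seat (a point): where the bottle's origin lies when it is in the V with its foot against the end stop: 9 mm to the ramp side of the V's bottom, 37 mm above the bench; axes as the cradle
- stop (a point): on the face of the end stop, where the centre of the bottle's foot comes to rest (cradle x = 65 mm); the stop is an upright aluminium plate across the far end of the V, 66 mm wide, 59 mm high. The other end of the V is open
- roll (a point): centre of the roll of blank labels on the cradle, behind the back face (cradle y = -115 mm): 84 mm in diameter, its spindle 116 mm long along x, top 100 mm above the bench; fixed
- dropper: small amber dropper bottle with black rubber bulb, standing, 33 mm across, 105 mm tall; origin under its centre; to be left alone
- jar: white ointment jar, standing, 66 mm across, 56 mm tall; origin under its centre; to be left alone
- done_a: amber bottle with a paper label, standing upright on its foot, 54 mm across, 145 mm tall; origin under its centre; to be left alone
- done_b: a second labelled amber bottle, same as done_a; to be left alone
- beaker: open glass beaker, 72 mm across, 95 mm tall; origin under its centre; to be left alone
- mortar: white mortar 112 mm across with its pestle leaning in it, 120 mm tall over all, about 0.85 kg; origin under its centre; to be left alone
- pen: purple pen lying on the bench, 125 mm long, 9 mm thick; origin under its centre, x along it; to be left alone
There are look-alikes about, which are no part of the job. Leave any blue look-alike of the bottle alone.

How it is judged:
By the outcome, as a careful person would: the job done as asked, in the order asked, and still so for the second after the job is handed in, with the robot touching nothing.
It also fails if it takes over 67 s, if anything falls off the work surface, if the arm or the gripper's body presses on something with over 40 N, if the wrist force passes 120 N, or if a joint passes its speed limit or range.

### The arm

A 6-joint arm with a two-finger parallel gripper is mounted at the origin on the work surface. World frame = base frame: x ahead of the robot, y to its left, z up, the work surface at z = 0. Lengths are in mm, angles in rad, forces in N, time in s.
With the tool pointing down it reaches from about 350 to 950 mm from the base axis. Payload 17.4 kg.
Tool frame: the origin (TCP) lies at the very end of the fingers, on their centre line; the grasp point (between the pads) lies 19 mm behind it; z points along the fingers, y is the direction in which the jaws open and shut (so a half turn about z gives the same grasp; the last joint's range is limited). The gripper opens to 93 mm and grips with 3 to 60 N. Pads are 15 mm wide; open, the fingers measure 128 mm over their backs; the gripper's body (75 mm by 188 mm) begins 65 mm behind the grasp point.
Start: joints at [1.257, 0.116, 1.442, -0, 1.584, -0.038], TCP at [183.822, 649.493, 189.346] pointing down, gripper open.
Joint ranges: [-2.83, 2.83], [-0.83, 2.19], [0.07, 2.5], [-1.14, 4.28], [0.01, 3], [-2.97, 2.97]. Speed limits (rad/s): [1.89, 1.89, 2.22, 3.14, 3.14, 3.14].

### API

Orientations are given as a unit quaternion [w, x, y, z].
In Python, from cell import sense, camera, finish_job, regions_of, tip_of gives the robot as it stands.
- The arm moves only by the tool carry_out, never from a script. Its argument "increments" is a list of rows, each an object of numbers: "tx", "ty", "tz": the shift along the tool's x, y, z in m; "wx", "wy", "wz": the turn, a rotation vector about the tool's x, y, z in degrees. A call has 1 to 12 rows; each row shifts and turns the pose as measured when the row begins, along the tool's axes as they then stand; what a row does not reach is not made up. A row lasts 1/10 s, in which the tool goes at most 50 mm and 8.59 degrees, less where a joint would pass 70% of its speed; a pose out of reach is approached as far as the arm can. A call is refused whole if a number of a shift passes 0.05 or a number of a turn 8.59, either way. A call with a gripper value outside its range is refused whole. "grip" is the opening, from 0 (shut) to 1 (fully open), set as the call begins (left out, the last holds). The fingers move at their own pace and stop on an object; "grip_force" is the grip in N (left out, the last holds). Time passes only in rows, so rows that do not move let the fingers close. It gives the time, the measured TCP pose, the force and the opening at its end, in the units of the state.
- sense(): the state, without advancing time (a new reading comes with each control period).
- camera(name): name is "scene" or "top" or "wrist"; returns a dict with "img" (400x640x3 uint8, red, green, blue), "K" (3x3 intrinsics, pixels), "rvec" (rotation vector, rad) and "tvec" (3), from world to camera coordinates, as OpenCV has them; the wrist camera has in their place "hand_eye" (4x4, takes a point from camera to tool coordinates, whose origin is the TCP and whose axes are the flange's). Camera axes: x right, y down, z forward; pixel columns grow to the right and rows downward; lengths in mm; the calibration is good to about 2 mm. A picture is of the moment at which its call begins: read the wrist's pose just before it. There is no depth.
- finish_job(): hands the job in, once; it reports no verdict.
Trained networks look in the newest picture that a camera, given by its name, has taken for a name from the list of things; names that differ only in an ending like _2 or _b are one class to them, and where a whole thing is asked for, a point or a joint stands for the part that bears it (a point fixed in the world has none). Each returns a list of dicts, best first, with "score" (0 to 1); they miss things now and then, are a little off and sometimes report something else, mostly with a low value. They report only what shows in the picture. A call takes as long as a camera call. They do not tell look-alikes from the thing itself.
- regions_of(camera, name): "pixels" (400x640 bool, what is visible of it) and "bbox" ([left, top, right, bottom] in pixels, round what is visible of it).
- tip_of(camera, name): "pixel" ([row, column] in pixels: a listed point, or the origin of a listed thing).
The state is a dict: "clock": time; "joint_pos": joint angles; "joint_vel": joint speeds; "joint_torque": joint torques, N m; "tool_pos": TCP position; "tcp_rot": TCP orientation; "wrist_force": force on the tool from outside, world axes, zero at the start; "moment": the same for the moment, N m; "grip_width": finger opening in mm.
Only numpy, scipy, OpenCV 4.12 (cv2) and the standard library are available. Lean on these libraries where they do the work, as an engineer would, in place of code of your own. Each camera call takes 0.05 s, during which the arm holds its last target.

## Working session

There is one attempt and no reset: what is moved stays moved. The work goes in short steps, Python scripts to look and compute and a tool call to move; the robot and the scene stay as the last step left them, time stands still between calls to the robot, and variables do not carry over. Pictures are saved under pics/ and viewed, and the job is handed in when it is done.

Besides the shell and the picture viewer there is one more tool, called after "Call:" by a JSON object that holds its "op" and its "data", one argument or row to a line. carry_out: Moves the arm, as the interface text tells. Its arguments: {"type":"object","properties":{"increments":{"type":"array","items":{"type":"object","properties":{"tx":{"type":"number"},"ty":{"type":"number"},"tz":{"type":"number"},"wx":{"type":"number"},"wy":{"type":"number"},"wz":{"type":"number"}}}},"grip":{"type":"number"},"grip_force":{"type":"number"}},"required":["increments"]}

```bash
ls; mkdir -p pics; cat > h.py <<'E'
import numpy as np, cv2
from cell import *
def save(n,name):
    c=camera(n); cv2.imwrite(f'pics/{name}.png',c['img'][:,:,::-1]); return c
def ray(c,px):  # px=(u,v)
    R=cv2.Rodrigues(np.array(c['rvec'],float))[0]; t=np.array(c['tvec'],float).ravel()
    d=R.T@np.linalg.inv(c['K'])@np.array([px[0],px[1],1.]); return -R.T@t,d
def at_z(c,px,z):
    o,d=ray(c,px); return o+d*(z-o[2])/d[2]
def proj(c,p):
    return cv2.projectPoints(np.array(p,float).reshape(-1,3),np.array(c['rvec'],float),np.array(c['tvec'],float),np.array(c['K'],float),None)[0].reshape(-1,2)
E
python3 - <<'E'
from h import *
s=sense();print(s)
for n in ['top','scene']:
    c=save(n,n+'0')
    print(n,ray(c,(320,200)))
    for nm,z in [('bottle',27),('bottle_base',27),('bottle_cap',27),('lip',15),('toe',0),('seat',37),('stop',37),('cradle',0),('roll',58),('dropper',0),('jar',0),('done_a',0),('beaker',0),('mortar',0),('pen',0)]:
        for r in tip_of(n,nm)[:4]:
            p=r['pixel']; print(nm,round(r['score'],2),np.round(p),np.round(at_z(c,(p[1],p[0]),z)))
E
```

```text
pics
{'clock': 0.0, 'joint_pos': array([ 1.25716234e+00,  1.16495942e-01,  1.44226340e+00,  4.83788299e-06,
        1.58401195e+00, -3.78120194e-02]), 'joint_vel': array([-2.87819178e-05, -1.17824532e-03,  1.61295774e-03, -6.20324712e-04,
        9.01418844e-04, -6.01749956e-04]), 'joint_torque': array([-2.63740796e-03, -7.21285915e+01, -6.22608662e+01,  7.77113624e-02,
        2.39724299e-02, -1.83917346e-04]), 'tool_pos': array([183.76828977, 649.2517083 , 188.59964937]), 'tcp_rot': array([-1.05406663e-04,  1.37474181e-01,  9.90505175e-01, -5.79823034e-04]), 'wrist_force': array([ 0.39420019, -0.13227704, -0.43791886]), 'moment': array([-0.02834335,  0.00675442,  0.01537795]), 'grip_width': 93.17470465043525}
top (array([ 385.95490689,  -18.09007147, 1299.76341869]), array([ 0.13790981, -0.01756541, -0.99030177]))
bottle 0.86 [257. 257.] [395. 146.  27.]
bottle 0.72 [155. 366.] [ 701. -183.   27.]
bottle 0.6 [209. 301.] [536.  16.  27.]
bottle_base 0.79 [200. 257.] [565. 148.  27.]
bottle_base 0.74 [209. 302.] [537.  15.  27.]
bottle_base 0.64 [184. 294.] [611.  36.  27.]
bottle_ba
[... 1390 characters left out ...]
228. 267.] [ 639. -176.   15.]
toe 0.95 [227. 287.] [ 633. -124.    0.]
seat 0.78 [223. 258.] [ 633. -197.   37.]
stop 0.92 [250. 270.] [ 711. -168.   37.]
cradle 0.57 [233. 260.] [ 644. -199.    0.]
roll 0.6 [241. 213.] [ 684. -309.   58.]
dropper 0.54 [274. 295.] [ 767. -108.    0.]
jar 0.75 [262. 338.] [745.   5.   0.]
jar 0.39 [272. 294.] [ 763. -112.   -0.]
jar 0.35 [192. 335.] [531.  16.   0.]
done_a 0.73 [231. 158.] [ 613. -476.    0.]
done_a 0.7 [196. 171.] [ 503. -451.    0.]
beaker 0.67 [168. 454.] [481. 375.   0.]
beaker 0.25 [230. 156.] [ 610. -480.    0.]
beaker 0.19 [232. 264.] [ 641. -186.    0.]
mortar 0.73 [221. 477.] [657. 396.   0.]
pen 0.49 [172. 214.] [ 432. -333.    0.]
```

```bash
python3 - <<'E'
import cv2
for n,(a,b,c,d) in {'top0':(110,310,150,480),'scene0':(110,310,140,500)}.items():
    i=cv2.imread(f'pics/{n}.png')[a:b,c:d]; cv2.imwrite(f'pics/{n}z.png',cv2.resize(i,None,fx=2.2,fy=2.2,interpolation=cv2.INTER_CUBIC))
E
```

```text
(no output)
```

View pics/top0z.png

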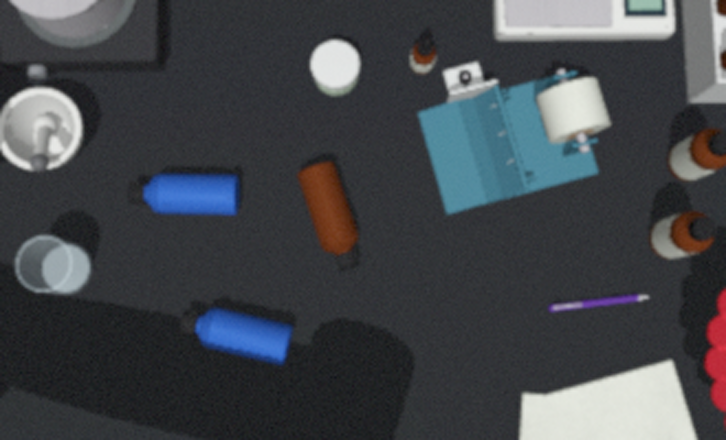

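View pics/scene0z.png

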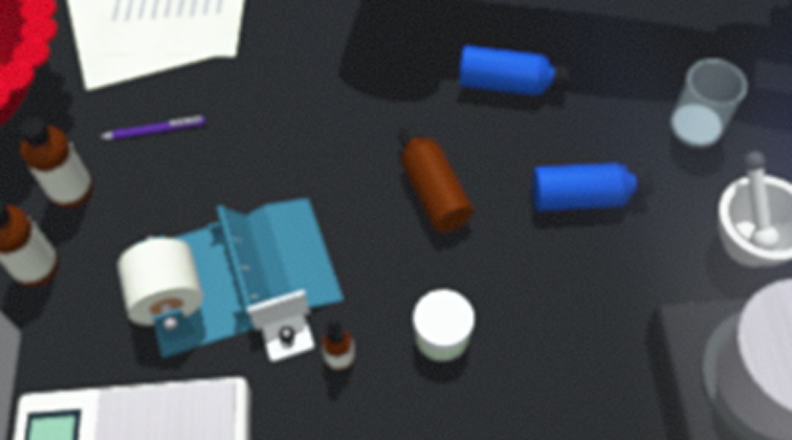

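The amber bottle lies in the middle, at about px (300,205) top and (333,190) scene. Its cap points toward the robot, and the cradle is at (370,175) top. Next I fit the poses more closely.

```bash
python3 - <<'E'
import cv2
for n,(a,b,c,d) in {'top0':(130,245,275,425),'scene0':(160,285,190,370)}.items():
    i=cv2.imread(f'pics/{n}.png')[a:b,c:d]; cv2.imwrite(f'pics/{n}y.png',cv2.convertScaleAbs(cv2.resize(i,None,fx=4.4,fy=4.4,interpolation=cv2.INTER_CUBIC),alpha=1.5))
from h import *
from scipy.optimize import least_squares
np.set_printoptions(suppress=True,precision=1)
for n in ['top','scene']:
    c=camera(n)
    for r in regions_of(n,'bottle')[:4]:
        m=r['pixels'];ys,xs=np.nonzero(m)
        col=c['img'][m].mean(0)
        pts=np.array([at_z(c,p,27)[:2] for p in zip(xs,ys)])
        mu=pts.mean(0);w,v=np.linalg.eigh(np.cov(pts.T))
        a=v[:,1]; a=a*np.sign(a[0]); e=(pts-mu)@a
        print(n,r['score'],col,mu,np.degrees(np.arctan2(a[1],a[0])),mu+a*e.min(),mu+a*e.max(),np.ptp((pts-mu)@v[:,0]))
E
```

```text
top 0.77 [ 50.9  92.5 168.8] [571.  214.4] 87.08201395871207 [567.6 146.8] [575.1 294.7] 54.448229188090274
top 0.63 [ 46.   83.2 152.5] [381.4 140.2] 76.61767947776121 [365.   71.4] [400.3 219.8] 59.06189420290487
scene 0.98 [ 34.   79.3 171.1] [381.9 141.5] 76.11096410395878 [365.3  74.7] [401.1 219.2] 69.69173775151664
scene 0.8 [95.5 45.5 16.9] [545.2  21.5] 18.325507028903775 [462.6  -5.9] [612.1  43.7] 54.6381096240853
scene 0.59 [ 37.8  81.2 172.3] [570.6 212.9] 88.57357172081431 [568.9 143.1] [572.7 296.3] 66.37593322780472
```

View pics/top0y.png

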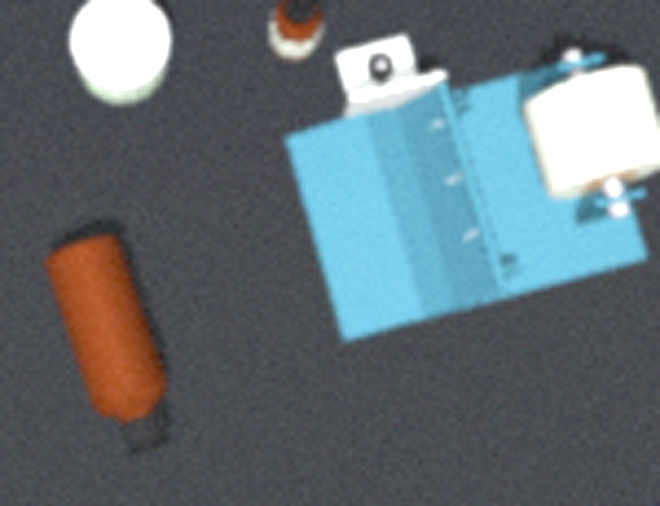

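View pics/scene0y.png

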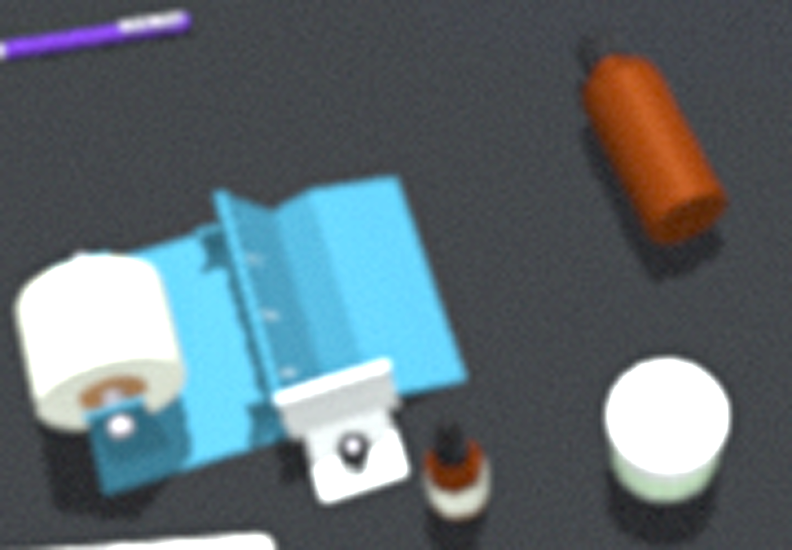

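```bash
python3 - <<'E'
from h import *
from scipy.optimize import least_squares
np.set_printoptions(suppress=True,precision=1)
T=camera('top');S=camera('scene')
t=lambda x,y:(x/4.4+275-.4,y/4.4+130-.4); s=lambda x,y:(x/4.4+190-.4,y/4.4+160-.4)
ob=[(T,(65,80,0),t(288,137)),(T,(-85,80,0),t(343,340)),(T,(-85,-28,42),t(502,300)),
(T,(-85,25,15),t(421,318)),(T,(65,25,15),t(366,115)),
(S,(65,80,0),s(468,378)),(S,(-85,80,0),s(401,177)),(S,(-85,-28,42),s(218,190)),(S,(-85,25,15),s(317,188)),
(S,(65,33,59),s(393,360)),(S,(65,-33,59),s(274,400)),(T,(65,-33,59),t(447,73))]
W=lambda q,p:np.array([q[0]+np.cos(q[2])*p[0]-np.sin(q[2])*p[1],q[1]+np.sin(q[2])*p[0]+np.cos(q[2])*p[1],p[2]])
f=lambda q:np.concatenate([proj(c,W(q,p))[0]-np.array(u) for c,p,u in ob])
r=least_squares(f,[640,-195,.25],loss='soft_l1',x_scale=[1,1,.01]);q=r.x
print(q,np.degrees(q[2]));print(f(q).reshape(-1,2))
for n,p in dict(toe=(0,80,0),lip=(0,25,15),seat=(-7.5,9,37),stop=(65,9,37)).items(): print(n,W(q,p))
# bottle ends: foot-end axis & cap
for c,fn,pts in [(T,t,[(48,258),(118,236),(147,447),(83,247)]),(S,s,[(693,217),(588,42)])]:
    for p in pts: print('b',at_z(c,fn(*p),27))
for n,cam in (('top',T),('scene',S)):
    camera(n)
    for nm in('dropper','jar'):
        for g in regions_of(n,nm)[:2]: print(n,nm,g['score'],g['bbox'])
E
```

```text
[ 645.9 -195.6    0.3] 14.554408834646825
[[-1.   0.2]
 [-0.3  0.4]
 [-0.3 -1.7]
 [-0.2  0.1]
 [-1.3 -0.4]
 [ 0.1 -0. ]
 [-0.5 -0.2]
 [ 1.4  0.5]
 [-0.8  0.3]
 [-2.1  0.2]
 [-0.5 -0.9]
 [ 0.5  0.6]]
toe [ 625.8 -118.2    0. ]
lip [ 639.6 -171.4   15. ]
seat [ 636.4 -188.8   37. ]
stop [ 706.6 -170.6   37. ]
b [600.   62.7  27. ]
b [614.8  14.7  27. ]
b [470.1  -3.9  27. ]
b [607.4  38.7  27. ]
b [604.5  42.8  27. ]
b [468.2 -10.8  27. ]
top jar 0.76 [290.2, 128.1, 312.8, 153.3]
top jar 0.42 [148.8, 149.4, 186.2, 186.9]
scene dropper 0.71 [286.9, 256.9, 299.8, 276.2]
scene jar 0.98 [328.3, 241.3, 356.1, 273.2]
scene jar 0.34 [195.9, 200.6, 295.3, 272.8]
```

```bash
cat >> h.py <<'E'
C=np.array([645.9,-195.6]);CY=np.radians(14.55)
def pose():
    from scipy.spatial.transform import Rotation as Ro
    s=sense();q=s['tcp_rot'];M=Ro.from_quat([q[1],q[2],q[3],q[0]]).as_matrix()
    return s,np.array(s['tool_pos']),M
def tocr(p):
    d=np.array(p[:2])-C;return np.array([d@[np.cos(CY),np.sin(CY)],d@[-np.sin(CY),np.cos(CY)]])
def plan(P,yawdeg,n):
    s,p,M=pose()
    y=np.degrees(np.arctan2(M[1,1],M[0,1])); dy=(yawdeg-y)/n
    print('yaw now',y,'pos',p,'cr',tocr(p),'tool z',M[:,2],'clock',s['clock'],'F',s['wrist_force'],'grip',s['grip_width'])
    for i in range(n):
        a=np.radians(y+dy*i); d=(np.array(P)-p)/n
        print('tx %.4f ty %.4f tz %.4f wz %.2f'%(d[:2]@[-np.sin(a),np.cos(a)]/1e3,d[:2]@[np.cos(a),np.sin(a)]/1e3,-d[2]/1e3,-dy))
E
python3 -c "
from h import *
np.set_printoptions(suppress=True,precision=2)
plan([543,67,150],18.3,18)"
```

```text
yaw now 74.1980932558551 pos [183.81 649.5  189.35] cr [-234.96  934.09] tool z [ 0.  0. -1.] clock 2.2 F [ 0.83 -0.3  -0.28] grip 93.02602537488758
tx -0.0280 ty -0.0257 tz 0.0022 wz 3.11
tx -0.0294 ty -0.0241 tz 0.0022 wz 3.11
tx -0.0306 ty -0.0225 tz 0.0022 wz 3.11
tx -0.0318 ty -0.0208 tz 0.0022 wz 3.11
tx -0.0329 ty -0.0191 tz 0.0022 wz 3.11
tx -0.0339 ty -0.0173 tz 0.0022 wz 3.11
tx -0.0348 ty -0.0154 tz 0.0022 wz 3.11
tx -0.0355 ty -0.0135 tz 0.0022 wz 3.11
tx -0.0362 ty -0.0116 tz 0.0022 wz 3.11
tx -0.0368 ty -0.0096 tz 0.0022 wz 3.11
tx -0.0373 ty -0.0076 tz 0.0022 wz 3.11
tx -0.0376 ty -0.0055 tz 0.0022 wz 3.11
tx -0.0379 ty -0.0035 tz 0.0022 wz 3.11
tx -0.0380 ty -0.0014 tz 0.0022 wz 3.11
tx -0.0380 ty 0.0006 tz 0.0022 wz 3.11
tx -0.0379 ty 0.0027 tz 0.0022 wz 3.11
tx -0.0377 ty 0.0047 tz 0.0022 wz 3.11
tx -0.0374 ty 0.0068 tz 0.0022 wz 3.11
```

Call:
{"op": "carry_out", "data": {
  "increments": [
    {"tx":-0.028,"ty":-0.026,"wz":3.1},
    {"tx":-0.029,"ty":-0.024,"wz":3.1},
    {"tx":-0.031,"ty":-0.022,"wz":3.1},
    {"tx":-0.032,"ty":-0.021,"wz":3.1},
    {"tx":-0.033,"ty":-0.019,"wz":3.1},
    {"tx":-0.034,"ty":-0.017,"wz":3.1},
    {"tx":-0.035,"ty":-0.015,"wz":3.1},
    {"tx":-0.036,"ty":-0.013,"wz":3.1},
    {"tx":-0.036,"ty":-0.012,"wz":3.1},
    {"tx":-0.037,"ty":-0.01,"wz":3.1},
    {"tx":-0.037,"ty":-0.008,"wz":3.1},
    {"tx":-0.038,"ty":-0.005,"wz":3.1}
  ],
  "grip": 0.645
}}

```text
$.increments[0]: bad value
```

```bash
python3 -c "
from h import *
np.set_printoptions(suppress=True,precision=2)
plan([543,67,150],18.3,10)"
```

```text
yaw now 74.1980932558551 pos [183.81 649.5  189.35] cr [-234.96  934.09] tool z [ 0.  0. -1.] clock 2.2 F [ 0.83 -0.3  -0.28] grip 93.02602537488758
tx -0.0504 ty -0.0463 tz 0.0039 wz 5.59
tx -0.0547 ty -0.0411 tz 0.0039 wz 5.59
tx -0.0584 ty -0.0356 tz 0.0039 wz 5.59
tx -0.0616 ty -0.0298 tz 0.0039 wz 5.59
tx -0.0642 ty -0.0236 tz 0.0039 wz 5.59
tx -0.0662 ty -0.0172 tz 0.0039 wz 5.59
tx -0.0676 ty -0.0107 tz 0.0039 wz 5.59
tx -0.0683 ty -0.0041 tz 0.0039 wz 5.59
tx -0.0684 ty 0.0026 tz 0.0039 wz 5.59
tx -0.0678 ty 0.0093 tz 0.0039 wz 5.59
```

Call:
{"op": "carry_out", "data": {
  "increments": [
    {"tx":-0.028,"ty":-0.026,"tz":0,"wx":0,"wy":0,"wz":3.1},
    {"tx":-0.029,"ty":-0.024,"tz":0,"wx":0,"wy":0,"wz":3.1},
    {"tx":-0.031,"ty":-0.022,"tz":0,"wx":0,"wy":0,"wz":3.1},
    {"tx":-0.032,"ty":-0.021,"tz":0,"wx":0,"wy":0,"wz":3.1},
    {"tx":-0.033,"ty":-0.019,"tz":0,"wx":0,"wy":0,"wz":3.1},
    {"tx":-0.034,"ty":-0.017,"tz":0,"wx":0,"wy":0,"wz":3.1},
    {"tx":-0.035,"ty":-0.015,"tz":0,"wx":0,"wy":0,"wz":3.1},
    {"tx":-0.036,"ty":-0.013,"tz":0,"wx":0,"wy":0,"wz":3.1},
    {"tx":-0.036,"ty":-0.012,"tz":0,"wx":0,"wy":0,"wz":3.1},
    {"tx":-0.037,"ty":-0.01,"tz":0,"wx":0,"wy":0,"wz":3.1},
    {"tx":-0.037,"ty":-0.008,"tz":0,"wx":0,"wy":0,"wz":3.1},
    {"tx":-0.038,"ty":-0.005,"tz":0,"wx":0,"wy":0,"wz":3.1}
  ],
  "grip": 0.645
}}

```text
clock: 3.4
tool_pos: [426.2, 246.9, 189.2]
tcp_rot: [0.001, 0.454, 0.891, 0.001]
wrist_force: [0.9, 1.4, 0.7]
grip_width: 60.0
```

```bash
python3 -c "
from h import *
np.set_printoptions(suppress=True,precision=2)
plan([543,67,150],18.3,9)"
```

```text
yaw now 35.93448689274544 pos [426.22 246.91 189.25] cr [-101.47  483.51] tool z [ 0.  0. -1.] clock 3.4 F [0.94 1.36 0.72] grip 59.982647424474735
tx -0.0238 ty -0.0012 tz 0.0044 wz 1.96
tx -0.0238 ty -0.0004 tz 0.0044 wz 1.96
tx -0.0238 ty 0.0004 tz 0.0044 wz 1.96
tx -0.0238 ty 0.0012 tz 0.0044 wz 1.96
tx -0.0237 ty 0.0020 tz 0.0044 wz 1.96
tx -0.0237 ty 0.0028 tz 0.0044 wz 1.96
tx -0.0236 ty 0.0037 tz 0.0044 wz 1.96
tx -0.0234 ty 0.0045 tz 0.0044 wz 1.96
tx -0.0232 ty 0.0053 tz 0.0044 wz 1.96
```

Call:
{"op": "carry_out", "data": {
  "increments": [
    {"tx":-0.024,"ty":-0.001,"tz":0.004,"wx":0,"wy":0,"wz":2},
    {"tx":-0.024,"ty":0,"tz":0.004,"wx":0,"wy":0,"wz":2},
    {"tx":-0.024,"ty":0,"tz":0.004,"wx":0,"wy":0,"wz":2},
    {"tx":-0.024,"ty":0.001,"tz":0.004,"wx":0,"wy":0,"wz":2},
    {"tx":-0.024,"ty":0.002,"tz":0.004,"wx":0,"wy":0,"wz":2},
    {"tx":-0.024,"ty":0.003,"tz":0.004,"wx":0,"wy":0,"wz":2},
    {"tx":-0.024,"ty":0.004,"tz":0.004,"wx":0,"wy":0,"wz":2},
    {"tx":-0.024,"ty":0.005,"tz":0.004,"wx":0,"wy":0,"wz":2},
    {"tx":-0.023,"ty":0.005,"tz":0.004,"wx":0,"wy":0,"wz":2},
    {"tx":0,"ty":0,"tz":0,"wx":0,"wy":0,"wz":0}
  ]
}}

```text
clock: 4.4
tool_pos: [548.5, 51.8, 153.7]
tcp_rot: [0.002, 0.597, 0.803, 0.003]
wrist_force: [-0.0, 0.8, 0.0]
grip_width: 59.9
```

```bash
python3 -c "
from h import *
np.set_printoptions(suppress=True,precision=2)
plan([543,67,17],18.3,8)
c=save('wrist','w1'); print(c['K'],c['hand_eye'])"
```

```text
yaw now 16.75454500267818 pos [548.48  51.82 153.72] cr [-32.14 263.96] tool z [ 0.01  0.   -1.  ] clock 4.4 F [-0.05  0.8   0.01] grip 59.92951979946557
tx 0.0020 ty -0.0001 tz 0.0171 wz -0.19
tx 0.0020 ty -0.0001 tz 0.0171 wz -0.19
tx 0.0020 ty -0.0001 tz 0.0171 wz -0.19
tx 0.0020 ty -0.0001 tz 0.0171 wz -0.19
tx 0.0020 ty -0.0001 tz 0.0171 wz -0.19
tx 0.0020 ty -0.0001 tz 0.0171 wz -0.19
tx 0.0020 ty -0.0001 tz 0.0171 wz -0.19
tx 0.0020 ty -0.0001 tz 0.0171 wz -0.19
[[350.82   0.   314.99]
 [  0.   350.82 196.5 ]
 [  0.     0.     1.  ]] [[   0.     -0.96   -0.28   77.78]
 [   1.      0.      0.     -0.76]
 [  -0.     -0.28    0.96 -194.4 ]
 [   0.      0.      0.      1.  ]]
```

View pics/w1.png

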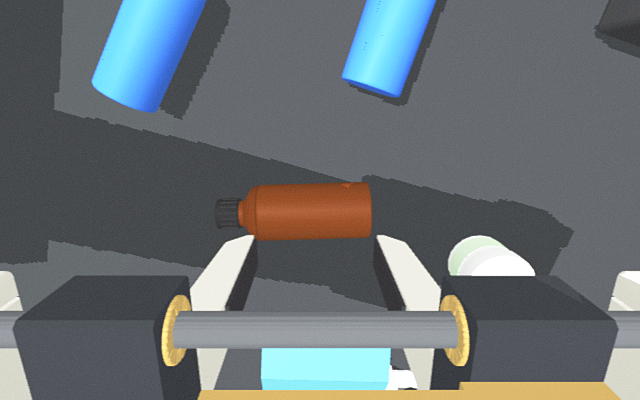

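The wrist picture shows the amber bottle level, with its cap end at px (216,213) and its foot at (371,210). Both fingers are just beyond its cradle side. I'll measure it from this view.

```bash
cat >> h.py <<'E'
def wz(c,p,M,px,z):
    H=np.array(c['hand_eye']);d=np.linalg.inv(c['K'])@np.array([px[0],px[1],1.])
    o=M@H[:3,3]+p; d=M@H[:3,:3]@d; return o+d*(z-o[2])/d[2]
def wproj(c,p,M,X):
    H=np.array(c['hand_eye']); Y=H[:3,:3].T@(M.T@(np.array(X)-p)-H[:3,3]); v=c['K']@Y; return v[:2]/v[2]
E
python3 -c "
from h import *
np.set_printoptions(suppress=True,precision=2)
s,p,M=pose();c=camera('wrist')
print(p)
for px in [(371,184),(372,237),(371,210),(216,213),(257,185),(257,240)]: print(px,wz(c,p,M,px,27))
print(wproj(c,p,M,p), [wproj(c,p,M,p+M@np.array([0,y,0])) for y in(-30,30)])
for n in ('bottle_base','bottle_cap','bottle'):
  for r in tip_of('wrist',n)[:2]: print(n,r['score'],r['pixel'],wz(c,p,M,r['pixel'][::-1],27))
"
```

```text
[548.05  52.74 154.05]
(371, 184) [600.29  64.35  27.  ]
(372, 237) [619.23  13.59  27.  ]
(371, 210) [608.92  39.88  27.  ]
(216, 213) [466.36  -6.08  27.  ]
(257, 185) [497.39  32.39  27.  ]
(257, 240) [511.17 -22.1   27.  ]
[315.96 230.25] [array([265.45, 230.26]), array([366.45, 230.25])]
bottle_base 0.6 [96.3, 123.8] [365.84  76.73  27.  ]
bottle_cap 0.66 [211.9, 219.6] [469.44  -3.99  27.  ]
bottle 0.74 [19.8, 159.3] [385.13 146.33  27.  ]
bottle 0.71 [212.6, 295.3] [539.58  16.31  27.  ]
```

Call:
{"op": "carry_out", "data": {
  "increments": [
    {"tx":0.016,"ty":0,"tz":0,"wx":0,"wy":0,"wz":-1.2},
    {"tx":0,"ty":0,"tz":0.03,"wx":0,"wy":0,"wz":0},
    {"tx":0,"ty":0,"tz":0.03,"wx":0,"wy":0,"wz":0},
    {"tx":0,"ty":0,"tz":0.03,"wx":0,"wy":0,"wz":0},
    {"tx":0,"ty":0,"tz":0.02,"wx":0,"wy":0,"wz":0},
    {"tx":0,"ty":0,"tz":0,"wx":0,"wy":0,"wz":0}
  ]
}}

```text
clock: 5.25
tool_pos: [542.1, 78.4, 44.3]
tcp_rot: [0.004, 0.581, 0.814, 0.005]
wrist_force: [-0.6, -0.6, 0.2]
grip_width: 59.8
```

```bash
python3 -c "
from h import *
np.set_printoptions(suppress=True,precision=2)
plan([543,67,17],18.,2)"
```

```text
yaw now 18.91087150605016 pos [542.09  78.43  44.26] cr [-31.64 291.32] tool z [ 0.01  0.   -1.  ] clock 5.25 F [-0.61 -0.58  0.16] grip 59.84112322758627
tx -0.0056 ty -0.0014 tz 0.0136 wz 0.46
tx -0.0056 ty -0.0014 tz 0.0136 wz 0.46
```

Call:
{"op": "carry_out", "data": {
  "increments": [
    {"tx":-0.004,"ty":-0.001,"tz":0.012,"wx":0,"wy":0,"wz":0.5},
    {"tx":-0.003,"ty":-0.001,"tz":0.01,"wx":0,"wy":0,"wz":0.4},
    {"tx":0,"ty":0,"tz":0.005,"wx":0,"wy":0,"wz":0},
    {"tx":0,"ty":0,"tz":0,"wx":0,"wy":0,"wz":0},
    {"tx":0,"ty":0,"tz":0,"wx":0,"wy":0,"wz":0}
  ]
}}

```text
clock: 5.75
tool_pos: [543.9, 72.6, 18.8]
tcp_rot: [0.005, 0.587, 0.809, 0.007]
wrist_force: [0.0, 0.6, 0.9]
grip_width: 60.1
```

```bash
python3 -c "
from h import *
np.set_printoptions(suppress=True,precision=3)
plan([543,67,17],18.,2)
c=save('wrist','w2')"
```

```text
yaw now 18.084090291476684 pos [543.861  72.554  18.767] cr [-31.399 285.188] tool z [ 0.017  0.005 -1.   ] clock 5.75 F [0.019 0.567 0.862] grip 60.08583767631228
tx -0.0025 ty -0.0013 tz 0.0009 wz 0.04
tx -0.0025 ty -0.0013 tz 0.0009 wz 0.04
```

View pics/w2.png

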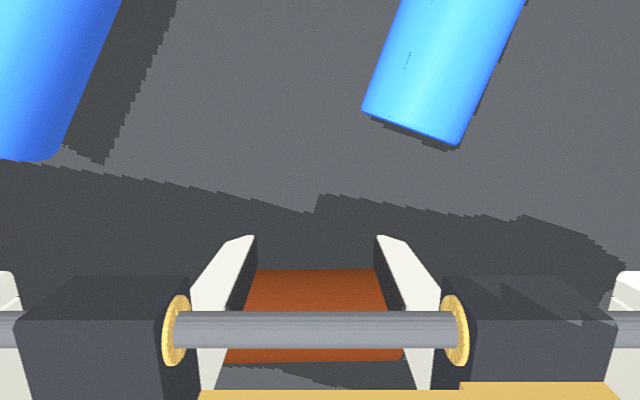

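Call:
{"op": "carry_out", "data": {
  "increments": [
    {"tx":-0.006,"ty":0,"tz":0.001,"wx":0.5,"wy":0,"wz":0},
    {"tx":-0.006,"ty":0,"tz":0,"wx":0.5,"wy":0,"wz":0},
    {"tx":-0.006,"ty":0,"tz":0,"wx":0,"wy":0,"wz":0},
    {"tx":-0.006,"ty":0,"tz":0,"wx":0,"wy":0,"wz":0.3},
    {"tx":-0.006,"ty":0,"tz":0,"wx":0,"wy":0,"wz":0.4},
    {"tx":-0.006,"ty":0,"tz":0,"wx":0,"wy":0,"wz":0.4},
    {"tx":-0.006,"ty":0,"tz":0,"wx":0,"wy":0,"wz":0.4},
    {"tx":-0.006,"ty":0,"tz":0,"wx":0,"wy":0,"wz":0.4},
    {"tx":-0.006,"ty":0,"tz":0,"wx":0,"wy":0,"wz":0.4},
    {"tx":-0.006,"ty":0,"tz":0,"wx":0,"wy":0,"wz":0.4}
  ]
}}

```text
clock: 6.8
tool_pos: [566.4, 10.5, 25.1]
tcp_rot: [0.002, 0.608, 0.794, 0.002]
wrist_force: [1.0, -0.7, 1.1]
grip_width: 60.2
```

```bash
python3 -c "
from h import *
np.set_printoptions(suppress=True,precision=3)
plan([543,67,17],14.5,2)
c=save('top','t3');i=c['img'][110:250,260:430,::-1];cv2.imwrite('pics/t3z.png',cv2.resize(i,None,fx=4,fy=4))
c=save('wrist','w3')"
```

```text
yaw now 15.141891055611858 pos [566.411  10.548  25.083] cr [-25.15  219.506] tool z [ 0.006  0.001 -1.   ] clock 6.8 F [ 0.976 -0.686  1.092] grip 60.16555331718636
tx 0.0303 ty -0.0039 tz 0.0040 wz 0.32
tx 0.0303 ty -0.0041 tz 0.0040 wz 0.32
```

View pics/w3.png

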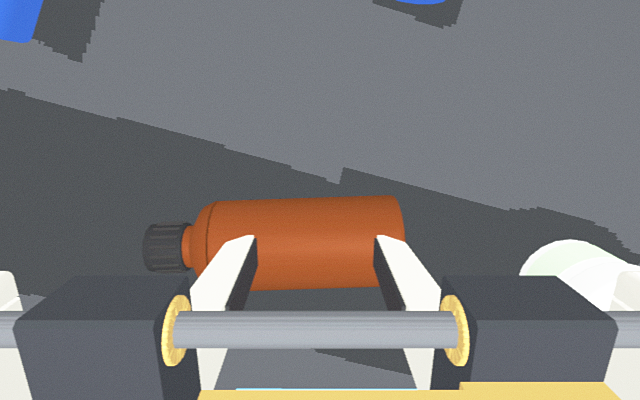

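View pics/t3z.png

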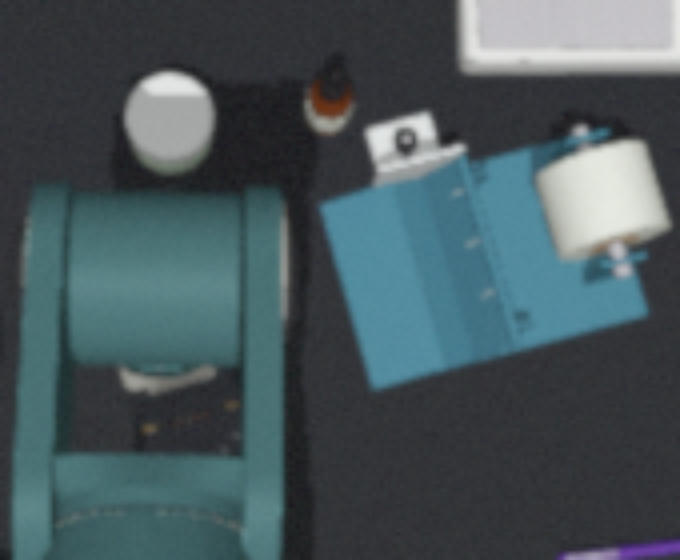

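The wrist picture surprises me. The bottle body (rows 197–290) seems to straddle the finger tips instead of lying ahead of them, and TCP z rose to 25. I'll check from the scene camera before moving.

```bash
python3 -c "
from h import *
np.set_printoptions(suppress=True,precision=2)
c=save('scene','s4');i=c['img'][120:290,200:440,::-1];cv2.imwrite('pics/s4z.png',cv2.resize(i,None,fx=3.3,fy=3.3,interpolation=cv2.INTER_CUBIC))
s,p,M=pose();c=save('wrist','w4')
print(p,s['clock'],s['wrist_force'])
for px in [(403,200),(405,285),(145,247),(207,202),(207,290)]: print(px,wz(c,p,M,px,27),wproj(c,p,M,p))
"
```

```text
[566.32  10.75  24.9 ] 6.95 [-0.18  0.73  5.29]
(403, 200) [609.45  42.44  27.  ] [315.93 230.23]
(405, 285) [628.77  -9.23  27.  ] [315.93 230.23]
(145, 247) [470.79 -25.05  27.  ] [315.93 230.23]
(207, 202) [501.3   12.13  27.  ] [315.93 230.23]
(207, 290) [511.43 -44.11  27.  ] [315.93 230.23]
```

View pics/s4z.png

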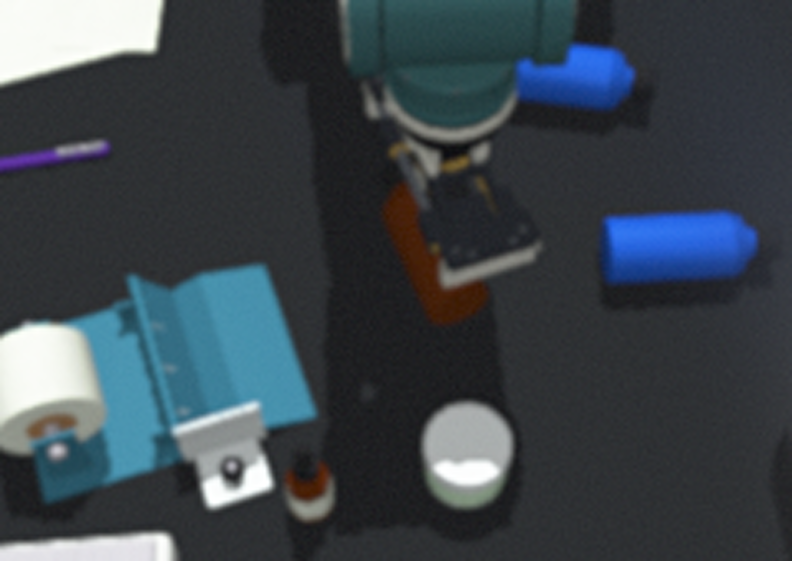

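View pics/w4.png

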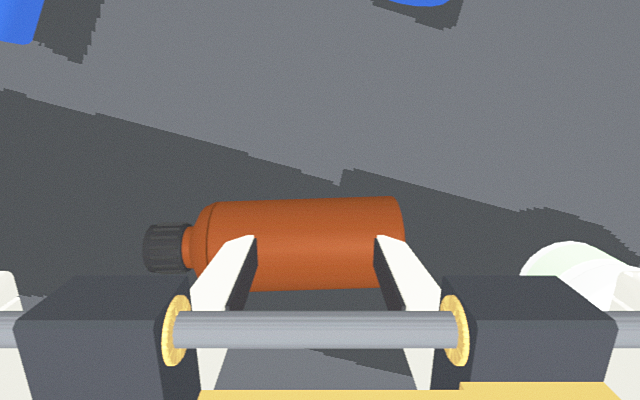

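```bash
python3 -c "
from h import *
np.set_printoptions(suppress=True,precision=2)
s,p,M=pose();c=camera('scene');print(s['tool_pos'],s['joint_pos'],s['wrist_force'])
i=c['img'][:,:,::-1].copy()
i=cv2.resize(i[150:240,290:400],None,fx=6.5,fy=6.5,interpolation=cv2.INTER_CUBIC)
i=cv2.convertScaleAbs(i,alpha=2)
for dz,col in((0,(0,255,0)),(29,(0,0,255))):
  for z in(-84,0):
    X=[p+[0,0,dz]+M@np.array(v,float) for v in ([(37.5,94,z),(-37.5,94,z),(-37.5,-94,z),(37.5,-94,z)] if z else [(7.5,47,0),(-7.5,47,0),(7.5,-47,0),(-7.5,-47,0)])]
    u=proj(c,X);print(dz,z,u)
    for q in u: cv2.circle(i,tuple(int(v) for v in (q-[290,150]+.5)*6.5),4,col,-1)
cv2.imwrite('pics/s5.png',i)
w=camera('wrist');print(s['clock'])
"
```

```text
[566.26  11.04  24.93] [-0.03 -0.03  1.86  0.    1.3  -0.29] [ 0.04 -0.02  4.92]
0 -84 [[362.08 206.64]
 [333.91 215.74]
 [309.15 157.96]
 [335.26 150.24]]
0 0 [[342.79 211.22]
 [337.63 212.89]
 [330.67 183.94]
 [325.68 185.48]]
29 -84 [[363.   200.77]
 [334.12 210.03]
 [308.76 151.38]
 [335.49 143.55]]
29 0 [[343.19 205.95]
 [337.91 207.64]
 [330.78 178.27]
 [325.69 179.83]]
7.0
```

View pics/s5.png

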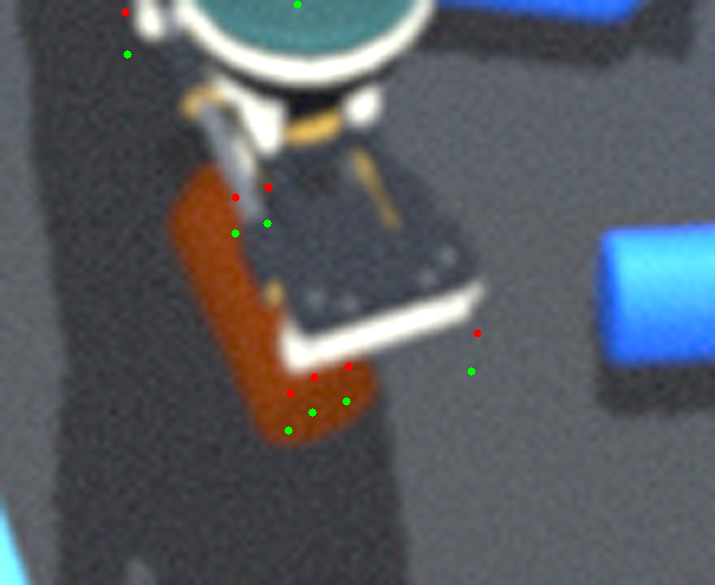

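The evidence fits one explanation: the visible finger tips end about 29 mm above the reported TCP. They appear 17 % too large for the TCP's depth, the reported z of 25 came with a 5 N upward force, and 25 + 29 = 54 mm is the top of the bottle. So the tips slid onto the bottle. I'll lift, back off, look again, then feel for the true tip height.

Call:
{"op": "carry_out", "data": {
  "increments": [
    {"tx":0,"ty":0,"tz":-0.015,"wx":0,"wy":0,"wz":0},
    {"tx":0,"ty":0,"tz":-0.02,"wx":0,"wy":0,"wz":0},
    {"tx":0,"ty":0,"tz":-0.01,"wx":0,"wy":0,"wz":0},
    {"tx":0.01,"ty":0,"tz":0,"wx":0,"wy":0,"wz":0},
    {"tx":0.015,"ty":0,"tz":0,"wx":0,"wy":0,"wz":0},
    {"tx":0.015,"ty":0,"tz":0,"wx":0,"wy":0,"wz":0},
    {"tx":0.005,"ty":0,"tz":0,"wx":0,"wy":0,"wz":0},
    {"tx":0,"ty":0,"tz":0,"wx":0,"wy":0,"wz":0},
    {"tx":0,"ty":0,"tz":0,"wx":0,"wy":0,"wz":0}
  ]
}}

```text
clock: 8.0
tool_pos: [550.8, 60.8, 70.4]
tcp_rot: [0.0, 0.606, 0.795, 0.001]
wrist_force: [0.9, -0.6, 0.1]
grip_width: 60.2
```

```bash
python3 -c "
from h import *
np.set_printoptions(suppress=True,precision=3)
plan([543,67,17],14.5,1)
c=save('wrist','w6')
c=save('scene','s6');i=c['img'][120:290,200:440,::-1];cv2.imwrite('pics/s6z.png',cv2.convertScaleAbs(cv2.resize(i,None,fx=3.3,fy=3.3,interpolation=cv2.INTER_CUBIC),alpha=1.7))"
```

```text
yaw now 15.36748788311614 pos [550.807  60.795  70.362] cr [-27.631 272.062] tool z [ 0.002  0.001 -1.   ] clock 8.0 F [ 0.931 -0.64   0.058] grip 60.22925464330468
tx 0.0081 ty -0.0059 tz 0.0534 wz 0.87
```

View pics/w6.png

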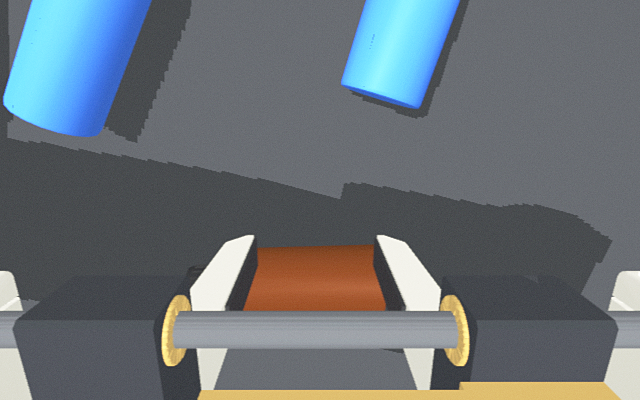

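View pics/s6z.png

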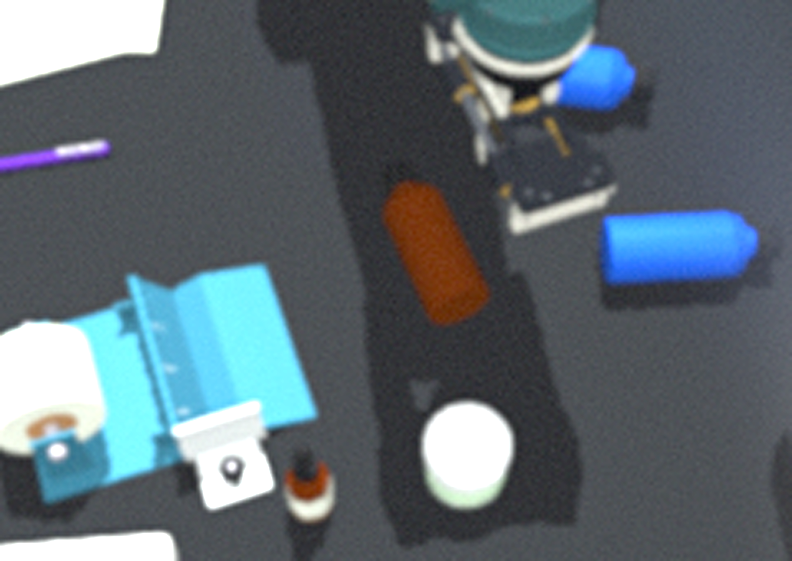

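```bash
python3 -c "
from h import *
np.set_printoptions(suppress=True,precision=2)
s,p,M=pose();c=camera('wrist')
for z in(0,-19,-29,-40):
  print(z,[wproj(c,p,M,p+M@np.array([x,30.,z])) for x in(-7.5,7.5)])
c=camera('scene')
f=lambda x,y:at_z(c,(x/3.3+200-.35,y/3.3+120-.35),27)
print(f(465,305),f(396,165))
for r in regions_of('scene','bottle')[:4]:
        m=r['pixels'];ys,xs=np.nonzero(m)
        pts=np.array([at_z(c,q,27)[:2] for q in zip(xs,ys)])
        mu=pts.mean(0);w,v=np.linalg.eigh(np.cov(pts.T))
        a=v[:,1]; a=a*np.sign(a[0]); e=(pts-mu)@a
        print(r['score'],c['img'][m].mean(0),mu,np.degrees(np.arctan2(a[1],a[0])),mu+a*e.min(),mu+a*e.max())
for n in ('bottle_base','bottle_cap'):
  for r in tip_of('scene',n)[:4]: print(n,r['score'],at_z(c,r['pixel'][::-1],27))
"
```

```text
0 [array([365.91, 241.88]), array([366.95, 218.33])]
-19 [array([370.76, 255.92]), array([372.02, 230.4 ])]
-29 [array([373.71, 264.43]), array([375.1 , 237.74])]
-40 [array([377.33, 274.89]), array([378.9 , 246.79])]
[612.73  24.12  27.  ] [469.06 -21.28  27.  ]
0.93 [63.95 30.33 10.28] [552.86   1.7 ] 16.005878458244233 [467.65 -22.75] [623.41  21.93]
0.92 [ 36.27  74.83 155.43] [391.25 174.73] -88.16446503989215 [389.76 221.25] [392.66 130.58]
0.55 [ 38.38  84.07 178.45] [572.05 216.92] 89.56738478333901 [571.52 146.69] [572.64 295.07]
bottle_base 0.59 [609.87  22.35  27.  ]
bottle_base 0.58 [566.78 148.77  27.  ]
bottle_cap 0.94 [470.08 -15.73  27.  ]
bottle_cap 0.72 [406.58 225.53  27.  ]
bottle_cap 0.72 [568.47 303.66  27.  ]
```

The visible tip at px (375,236) matches a point 29 mm short of the nominal TCP (predicted 375,238). So the real tip height is the reported z + 29. I'll lower to reported z ≈ -12, which is a tip height of about 17 mm, behind the bottle.

Call:
{"op": "carry_out", "data": {
  "increments": [
    {"tx":0,"ty":-0.003,"tz":0.02,"wx":0,"wy":0,"wz":0},
    {"tx":0,"ty":0,"tz":0.02,"wx":0,"wy":0,"wz":0},
    {"tx":0,"ty":0,"tz":0.015,"wx":0,"wy":0,"wz":0},
    {"tx":0,"ty":0,"tz":0.008,"wx":0,"wy":0,"wz":0},
    {"tx":0,"ty":0,"tz":0.006,"wx":0,"wy":0,"wz":0},
    {"tx":0,"ty":0,"tz":0.004,"wx":0,"wy":0,"wz":0},
    {"tx":0,"ty":0,"tz":0,"wx":0,"wy":0,"wz":0},
    {"tx":0,"ty":0,"tz":0,"wx":0,"wy":0,"wz":0}
  ]
}}

```text
clock: 9.15
tool_pos: [550.0, 58.6, -3.4]
tcp_rot: [0.002, 0.607, 0.794, 0.002]
wrist_force: [0.4, 0.8, 0.4]
grip_width: 60.0
```

```bash
python3 -c "
from h import *
np.set_printoptions(suppress=True,precision=3)
plan([543,67,-12],15,1)
c=save('wrist','w7')"
```

```text
yaw now 15.216380636034495 pos [549.984  58.637  -3.365] cr [-28.97 270.18] tool z [ 0.005  0.002 -1.   ] clock 9.15 F [0.44  0.817 0.4  ] grip 60.02933037456175
tx 0.0099 ty -0.0045 tz 0.0086 wz 0.22
```

View pics/w7.png

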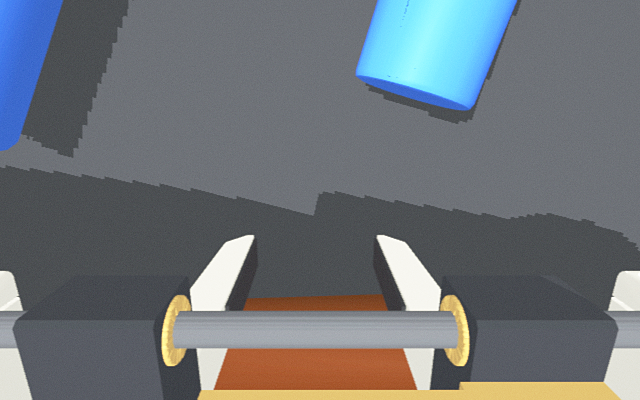

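The reported z is -3.4 with no contact force, which confirms the short tips. Now I'll lower a little more and push.

Call:
{"op": "carry_out", "data": {
  "increments": [
    {"tx":0,"ty":0,"tz":0.006,"wx":0,"wy":0,"wz":0},
    {"tx":0,"ty":0,"tz":0.003,"wx":0,"wy":0,"wz":0},
    {"tx":-0.005,"ty":0,"tz":0,"wx":0.2,"wy":0,"wz":0},
    {"tx":-0.005,"ty":0,"tz":0,"wx":0,"wy":0,"wz":0},
    {"tx":-0.005,"ty":0,"tz":0,"wx":0,"wy":0,"wz":0},
    {"tx":-0.005,"ty":0,"tz":0,"wx":0,"wy":0,"wz":0},
    {"tx":-0.005,"ty":0,"tz":0,"wx":0,"wy":0,"wz":0},
    {"tx":-0.005,"ty":0,"tz":0,"wx":0,"wy":0,"wz":0.2},
    {"tx":-0.005,"ty":0,"tz":0,"wx":0,"wy":0,"wz":0.2},
    {"tx":-0.005,"ty":0,"tz":0,"wx":0,"wy":0,"wz":0.2},
    {"tx":-0.005,"ty":0,"tz":0,"wx":0,"wy":0,"wz":0},
    {"tx":-0.003,"ty":0,"tz":0,"wx":0,"wy":0,"wz":0}
  ]
}}

```text
clock: 10.4
tool_pos: [564.4, 8.0, -11.8]
tcp_rot: [0.001, 0.612, 0.791, 0.001]
wrist_force: [0.2, -0.6, -0.0]
grip_width: 60.2
```

```bash
python3 -c "
from h import *
np.set_printoptions(suppress=True,precision=3)
plan([543,67,-12],14.5,1)
c=save('wrist','w8')
c=save('scene','s8');i=c['img'][120:290,200:440,::-1];cv2.imwrite('pics/s8z.png',cv2.convertScaleAbs(cv2.resize(i,None,fx=3.3,fy=3.3,interpolation=cv2.INTER_CUBIC),alpha=1.7))"
```

```text
yaw now 14.549852247219988 pos [564.376   7.968 -11.752] cr [-27.768 217.52 ] tool z [ 0.004  0.    -1.   ] clock 10.4 F [ 0.167 -0.649 -0.021] grip 60.181790259256914
tx 0.0625 ty -0.0059 tz 0.0002 wz 0.05
```

View pics/w8.png

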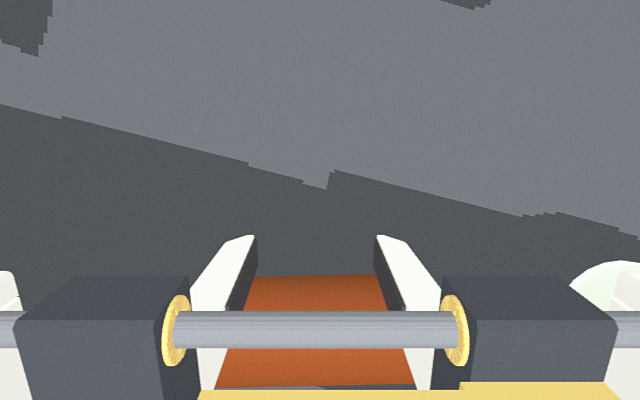

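View pics/s8z.png

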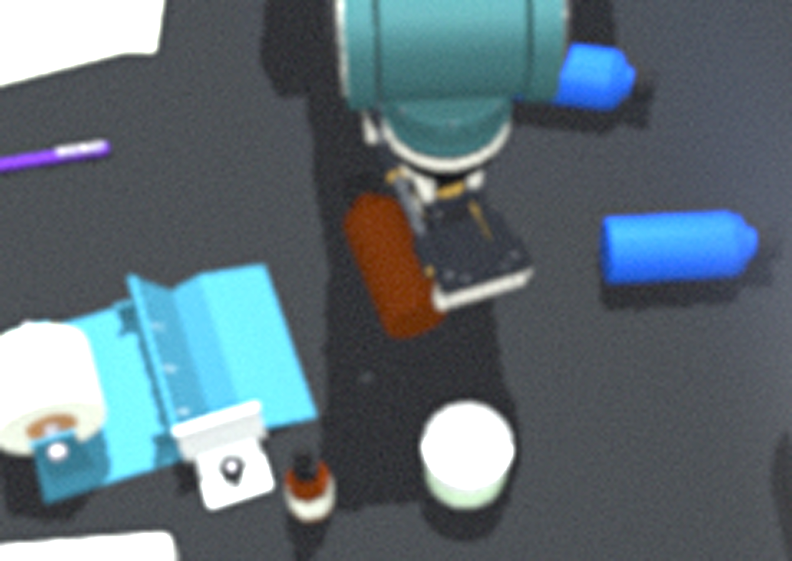

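The bottle now rolls squarely ahead of both fingers, with its near edge level at row 275. I'll continue pushing.

Call:
{"op": "carry_out", "data": {
  "increments": [
    {"tx":-0.006,"ty":0,"tz":0,"wx":0.1,"wy":0,"wz":0},
    {"tx":-0.006,"ty":0,"tz":0,"wx":0.1,"wy":0,"wz":0},
    {"tx":-0.006,"ty":0,"tz":0,"wx":0,"wy":0,"wz":0},
    {"tx":-0.006,"ty":0,"tz":0,"wx":0,"wy":0,"wz":0},
    {"tx":-0.006,"ty":0,"tz":0,"wx":0,"wy":0,"wz":0},
    {"tx":-0.006,"ty":0,"tz":0,"wx":0,"wy":0,"wz":0},
    {"tx":-0.006,"ty":0,"tz":0,"wx":0,"wy":0,"wz":0},
    {"tx":-0.006,"ty":0,"tz":0,"wx":0,"wy":0,"wz":0},
    {"tx":-0.006,"ty":0,"tz":0,"wx":0,"wy":0,"wz":0},
    {"tx":-0.006,"ty":0,"tz":0,"wx":0,"wy":0,"wz":0},
    {"tx":-0.006,"ty":0,"tz":0,"wx":0,"wy":0,"wz":0},
    {"tx":-0.005,"ty":0,"tz":0,"wx":0,"wy":0,"wz":0}
  ]
}}

```text
clock: 11.7
tool_pos: [583.6, -66.3, -11.8]
tcp_rot: [0.0, 0.612, 0.791, -0.0]
wrist_force: [-0.1, -0.0, 0.5]
grip_width: 59.9
```

```bash
python3 -c "
from h import *
np.set_printoptions(suppress=True,precision=3)
plan([543,67,-12],14.5,1)
c=save('wrist','w9')
c=save('scene','s9');i=c['img'][120:290,200:440,::-1];cv2.imwrite('pics/s9z.png',cv2.convertScaleAbs(cv2.resize(i,None,fx=3.3,fy=3.3,interpolation=cv2.INTER_CUBIC),alpha=1.7))"
```

```text
yaw now 14.57388302700633 pos [583.641 -66.31  -11.796] cr [-27.781 140.784] tool z [ 0. -0. -1.] clock 11.7 F [-0.063 -0.014  0.462] grip 59.87633637208882
tx 0.1392 ty -0.0058 tz 0.0002 wz 0.07
```

View pics/w9.png

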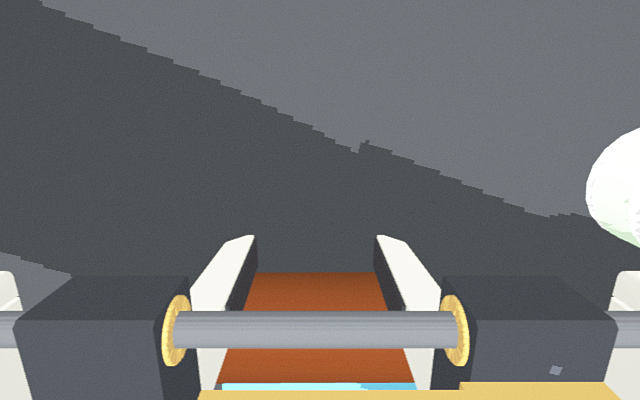

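View pics/s9z.png

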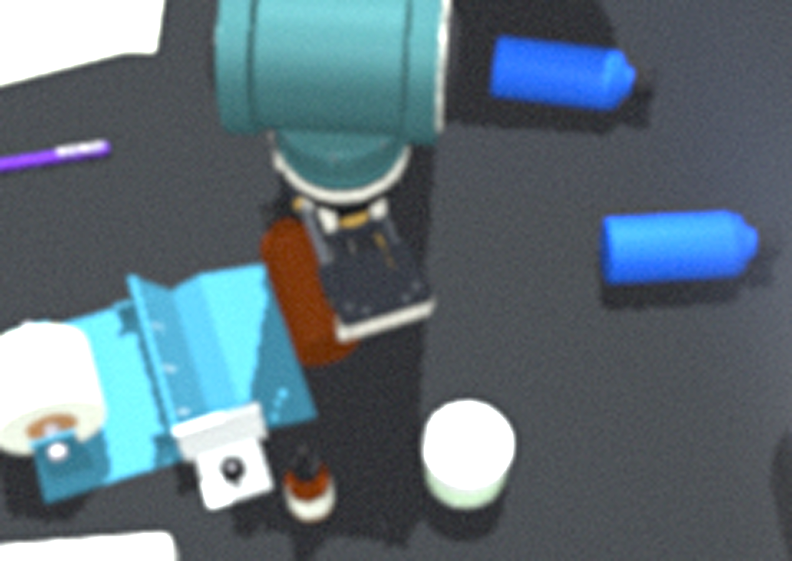

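The bottle is parallel to the toe and right in front of it. Next it goes up the ramp, with the fingers rising along with it.

Call:
{"op": "carry_out", "data": {
  "increments": [
    {"tx":-0.006,"ty":0,"tz":0,"wx":0,"wy":0,"wz":0},
    {"tx":-0.006,"ty":0,"tz":0,"wx":0,"wy":0,"wz":0},
    {"tx":-0.006,"ty":0,"tz":0,"wx":0,"wy":0,"wz":0},
    {"tx":-0.005,"ty":0,"tz":0,"wx":0,"wy":0,"wz":0},
    {"tx":-0.005,"ty":0,"tz":-0.0013,"wx":0,"wy":0,"wz":0},
    {"tx":-0.005,"ty":0,"tz":-0.0013,"wx":0,"wy":0,"wz":0},
    {"tx":-0.005,"ty":0,"tz":-0.0013,"wx":0,"wy":0,"wz":0},
    {"tx":-0.005,"ty":0,"tz":-0.0013,"wx":0,"wy":0,"wz":0},
    {"tx":-0.005,"ty":0,"tz":-0.0013,"wx":0,"wy":0,"wz":0},
    {"tx":-0.005,"ty":0,"tz":-0.0013,"wx":0,"wy":0,"wz":0},
    {"tx":-0.004,"ty":0,"tz":-0.0013,"wx":0,"wy":0,"wz":0}
  ]
}}

```text
clock: 12.9
tool_pos: [599.1, -125.1, -1.7]
tcp_rot: [-0.0, 0.612, 0.791, 0.0]
wrist_force: [-1.3, 2.4, 1.2]
grip_width: 59.9
```

```bash
python3 -c "
from h import *
np.set_printoptions(suppress=True,precision=3)
plan([543,67,-12],14.5,1)
c=save('wrist','w10')
c=save('scene','s10');i=c['img'][120:290,200:440,::-1];cv2.imwrite('pics/s10z.png',cv2.convertScaleAbs(cv2.resize(i,None,fx=3.3,fy=3.3,interpolation=cv2.INTER_CUBIC),alpha=1.7))"
```

```text
yaw now 14.592369143982994 pos [ 599.114 -125.134   -1.697] cr [-27.583  79.96 ] tool z [-0.     0.001 -1.   ] clock 12.9 F [-1.335  2.361  1.193] grip 59.94059304676827
tx 0.2001 ty -0.0059 tz 0.0103 wz 0.09
```

View pics/w10.png

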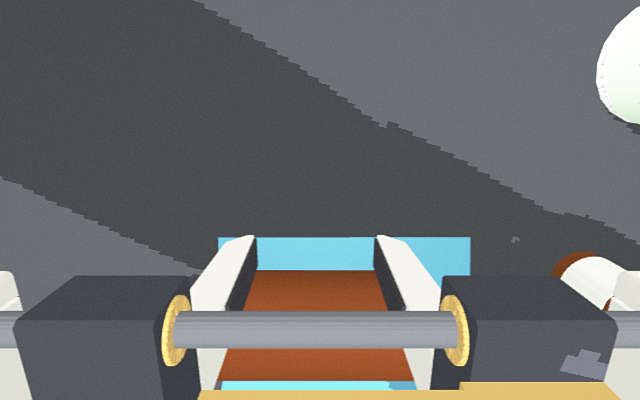

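View pics/s10z.png

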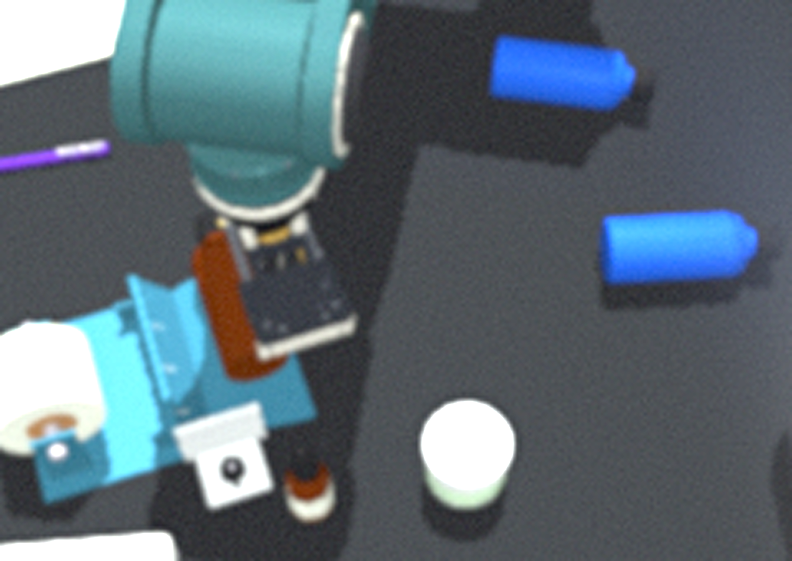

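Call:
{"op": "carry_out", "data": {
  "increments": [
    {"tx":-0.004,"ty":0,"tz":-0.001,"wx":0,"wy":0,"wz":0},
    {"tx":-0.004,"ty":0,"tz":-0.001,"wx":0,"wy":0,"wz":0},
    {"tx":-0.003,"ty":0,"tz":-0.001,"wx":0,"wy":0,"wz":0},
    {"tx":-0.003,"ty":0,"tz":-0.001,"wx":0,"wy":0,"wz":0},
    {"tx":-0.003,"ty":0,"tz":-0.001,"wx":0,"wy":0,"wz":0},
    {"tx":-0.003,"ty":0,"tz":-0.001,"wx":0,"wy":0,"wz":0},
    {"tx":-0.003,"ty":0,"tz":0,"wx":0,"wy":0,"wz":0},
    {"tx":-0.002,"ty":0,"tz":0,"wx":0,"wy":0,"wz":0},
    {"tx":-0.001,"ty":0,"tz":0,"wx":0,"wy":0,"wz":0},
    {"tx":0,"ty":0,"tz":0,"wx":0,"wy":0,"wz":0},
    {"tx":0,"ty":0,"tz":0,"wx":0,"wy":0,"wz":0}
  ]
}}

```text
clock: 14.1
tool_pos: [606.1, -153.1, 4.4]
tcp_rot: [-0.0, 0.612, 0.791, -0.0]
wrist_force: [0.1, -0.2, -0.5]
grip_width: 59.9
```

```bash
python3 -c "
from h import *
np.set_printoptions(suppress=True,precision=3)
plan([543,67,-12],14.5,1)
c=save('wrist','w11')
c=save('scene','s11');i=c['img'][120:290,200:440,::-1];cv2.imwrite('pics/s11z.png',cv2.convertScaleAbs(cv2.resize(i,None,fx=3.3,fy=3.3,interpolation=cv2.INTER_CUBIC),alpha=1.7))"
```

```text
yaw now 14.572034318915854 pos [ 606.101 -153.108    4.429] cr [-27.848  51.128] tool z [-0. -0. -1.] clock 14.1 F [ 0.131 -0.203 -0.494] grip 59.94515048013568
tx 0.2289 ty -0.0057 tz 0.0164 wz 0.07
```

View pics/w11.png

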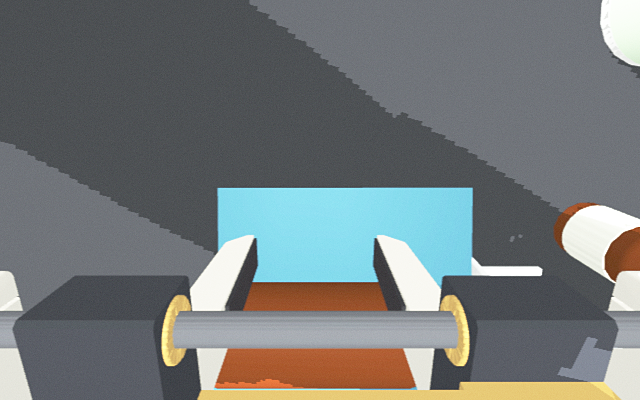

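View pics/s11z.png

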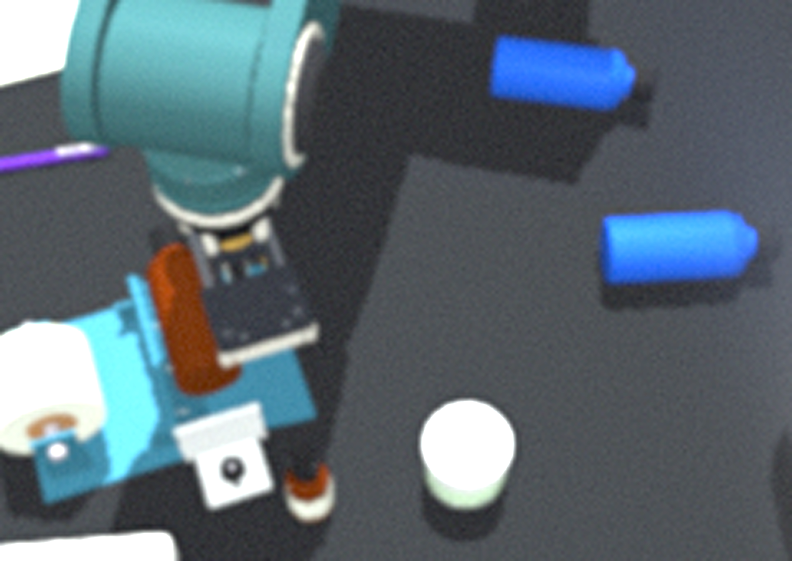

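The bottle has settled in the V, with no force on the tool. I'll back off, lift, close the gripper, and then look at it unobstructed.

Call:
{"op": "carry_out", "data": {
  "increments": [
    {"tx":0.01,"ty":0,"tz":0,"wx":0,"wy":0,"wz":0},
    {"tx":0.015,"ty":0,"tz":-0.01,"wx":0,"wy":0,"wz":0},
    {"tx":0.01,"ty":0,"tz":-0.03,"wx":0,"wy":0,"wz":0},
    {"tx":0,"ty":-0.01,"tz":-0.03,"wx":0,"wy":0,"wz":0},
    {"tx":0,"ty":-0.03,"tz":-0.02,"wx":0,"wy":0,"wz":0},
    {"tx":0,"ty":-0.03,"tz":0,"wx":0,"wy":0,"wz":0},
    {"tx":0,"ty":-0.03,"tz":0,"wx":0,"wy":0,"wz":0},
    {"tx":0,"ty":-0.02,"tz":0,"wx":0,"wy":0,"wz":0},
    {"tx":0,"ty":0,"tz":0,"wx":0,"wy":0,"wz":0},
    {"tx":0,"ty":0,"tz":0,"wx":0,"wy":0,"wz":0}
  ],
  "grip": 0
}}

```text
clock: 15.2
tool_pos: [475.3, -139.3, 103.8]
tcp_rot: [0.002, 0.61, 0.793, 0.001]
wrist_force: [0.6, 1.0, -0.4]
grip_width: 0.4
```

```bash
python3 -c "
from h import *
np.set_printoptions(suppress=True,precision=3)
plan([543,67,-12],14.5,1)
c=save('wrist','w12')
c=save('scene','s12');i=c['img'][130:290,190:370,::-1];cv2.imwrite('pics/s12z.png',cv2.convertScaleAbs(cv2.resize(i,None,fx=3.7,fy=3.7,interpolation=cv2.INTER_CUBIC),alpha=1.7))
for n,z in (('bottle_base',37),('bottle_cap',37),('bottle',37)):
  for r in tip_of('scene',n)[:3]: q=at_z(c,r['pixel'][::-1],z);print(n,r['score'],q,tocr(q))
"
```

```text
yaw now 14.853458809177983 pos [ 475.34  -139.32   103.847] cr [-150.951   97.324] tool z [ 0.004 -0.001 -1.   ] clock 15.2 F [ 0.556  0.965 -0.424] grip 0.42739073783711573
tx 0.1821 ty 0.1183 tz 0.1158 wz 0.35
bottle_base 0.82 [376.866  78.365  37.   ] [-191.579  332.767]
bottle_base 0.81 [ 655.835 -183.576   37.   ] [12.638  9.143]
bottle_base 0.61 [588.371 150.673  37.   ] [ 31.308 349.62 ]
bottle_cap 0.86 [ 529.831 -216.482   37.   ] [-117.592    8.947]
bottle_cap 0.84 [406.882 216.415  37.   ] [-127.844  458.848]
bottle_cap 0.72 [ 664.735 -313.668   37.   ] [ -11.43  -119.013]
bottle 0.94 [ 602.227 -202.383   37.   ] [-43.976   4.406]
bottle 0.9 [391.137 144.993  37.   ] [-161.027  393.673]
bottle 0.59 [578.927 211.275  37.   ] [ 37.393 410.652]
```

View pics/w12.png

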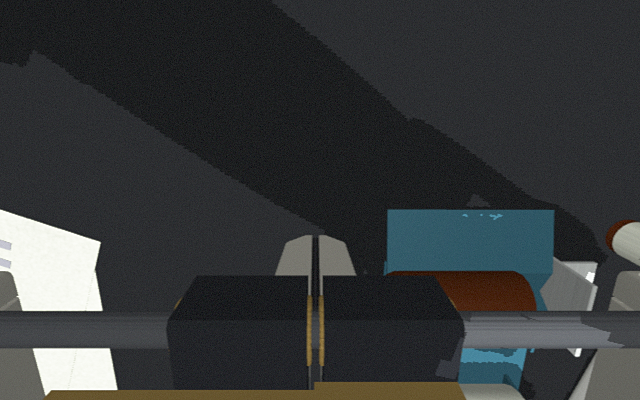

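View pics/s12z.png

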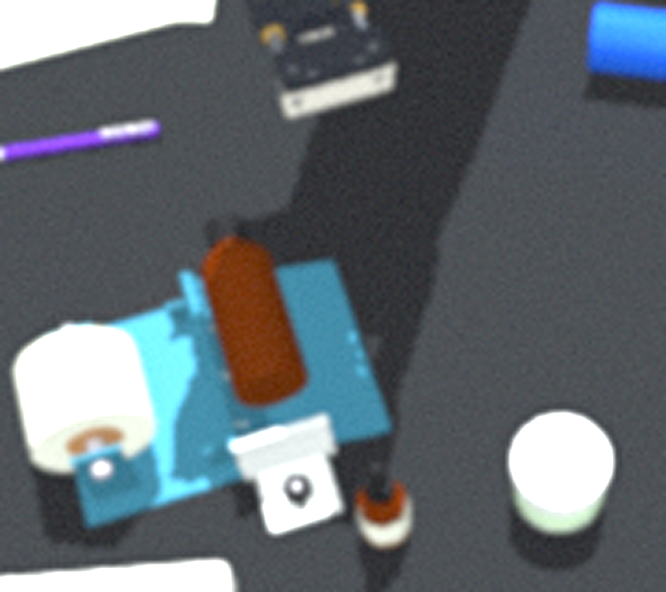

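The bottle lies in the V with its cap end at cradle (-118, 9), as measured by the network and as seen at scene crop (222,235), and its foot about 38 mm short of the stop. I'll go behind the cap.

Call:
{"op": "carry_out", "data": {
  "increments": [
    {"tx":-0.02,"ty":-0.001,"tz":0,"wx":0.2,"wy":0,"wz":0.3},
    {"tx":-0.025,"ty":0,"tz":0,"wx":0,"wy":0,"wz":0},
    {"tx":-0.02,"ty":0,"tz":0,"wx":0,"wy":0,"wz":0},
    {"tx":-0.01,"ty":0,"tz":0,"wx":0,"wy":0,"wz":0},
    {"tx":0,"ty":0,"tz":0,"wx":0,"wy":0,"wz":0},
    {"tx":0,"ty":0,"tz":0,"wx":0,"wy":0,"wz":0}
  ]
}}

```text
clock: 16.05
tool_pos: [495.7, -213.2, 101.0]
tcp_rot: [-0.002, 0.611, 0.792, -0.001]
wrist_force: [-0.3, 0.2, -0.4]
grip_width: 0.4
```

```bash
python3 -c "
from h import *
np.set_printoptions(suppress=True,precision=3)
plan([543,67,-12],14.5,1)
c=save('wrist','w13')"
```

```text
yaw now 14.687216472182714 pos [ 495.727 -213.22   100.98 ] cr [-149.784   20.672] tool z [-0.004  0.001 -1.   ] clock 16.05 F [-0.347  0.232 -0.38 ] grip 0.3726139945051534
tx 0.2591 ty 0.1168 tz 0.1130 wz 0.19
```

View pics/w13.png

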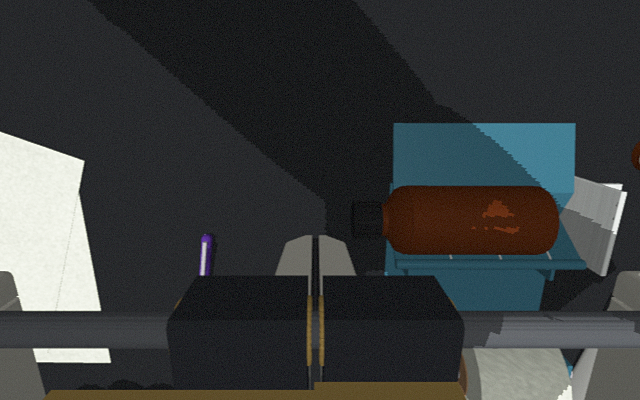

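```bash
python3 -c "
from h import *
np.set_printoptions(suppress=True,precision=1)
s,p,M=pose();c=camera('wrist')
for px in [(351,219),(559,220),(470,185),(470,255)]: q=wz(c,p,M,px,37);print(px,q,tocr(q))
for n in ('bottle_cap','stop','bottle_base','seat'):
  for r in tip_of('wrist',n)[:1]: q=wz(c,p,M,r['pixel'][::-1],37);print(n,r['score'],q,tocr(q))
"
```

```text
(351, 219) [ 526.3 -221.6   37. ] [-122.3    4.9]
(559, 220) [ 683.5 -181.    37. ] [40.1  4.7]
(470, 185) [ 605.9 -172.3   37. ] [-32.9  32.6]
(470, 255) [ 627.6 -226.7   37. ] [-25.6 -25.5]
bottle_cap 0.69 [ 529.9 -221.6   37. ] [-118.8    4. ]
stop 0.66 [ 705.9 -174.5   37. ] [63.4  5.4]
bottle_base 0.58 [ 666.6 -185.9   37. ] [22.4  4.2]
```

Call:
{"op": "carry_out", "data": {
  "increments": [
    {"tx":-0.01,"ty":-0.001,"tz":0,"wx":-0.2,"wy":0,"wz":0.2},
    {"tx":-0.001,"ty":0,"tz":0.02,"wx":0,"wy":0,"wz":0},
    {"tx":0,"ty":0,"tz":0.025,"wx":0,"wy":0,"wz":0},
    {"tx":0,"ty":0,"tz":0.025,"wx":0,"wy":0,"wz":0},
    {"tx":0,"ty":0,"tz":0.013,"wx":0,"wy":0,"wz":0},
    {"tx":0,"ty":0,"tz":0.004,"wx":0,"wy":0,"wz":0},
    {"tx":0,"ty":0,"tz":0,"wx":0,"wy":0,"wz":0},
    {"tx":0,"ty":0,"tz":0,"wx":0,"wy":0,"wz":0}
  ]
}}

```text
clock: 17.15
tool_pos: [499.6, -227.5, 14.8]
tcp_rot: [0.003, 0.612, 0.791, 0.001]
wrist_force: [-0.1, 1.3, 0.1]
grip_width: 0.0
```

```bash
python3 -c "
from h import *
np.set_printoptions(suppress=True,precision=3)
plan([543,67,-12],14.5,1)
c=save('wrist','w14')"
```

```text
yaw now 14.503811734954997 pos [ 499.577 -227.45    14.843] cr [-149.632    5.931] tool z [ 0.005 -0.001 -1.   ] clock 17.15 F [-0.082  1.29   0.124] grip 0.04675084469543369
tx 0.2742 ty 0.1158 tz 0.0268 wz 0.00
```

View pics/w14.png

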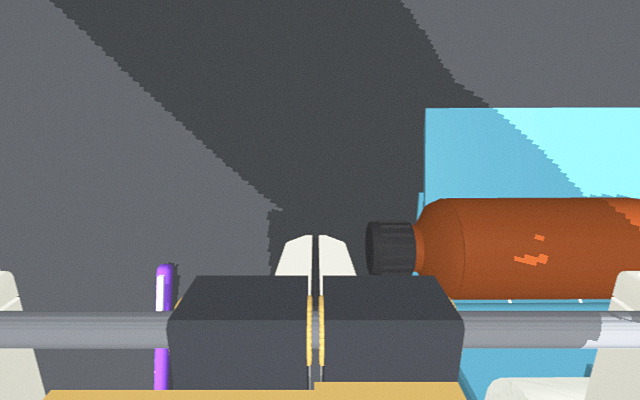

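Call:
{"op": "carry_out", "data": {
  "increments": [
    {"tx":0,"ty":0,"tz":0.009,"wx":0.1,"wy":0,"wz":0},
    {"tx":0,"ty":0,"tz":0.005,"wx":0.1,"wy":0,"wz":0},
    {"tx":0,"ty":0.003,"tz":0,"wx":0,"wy":0,"wz":0},
    {"tx":0,"ty":0.004,"tz":0,"wx":0,"wy":0,"wz":0},
    {"tx":0,"ty":0.004,"tz":0,"wx":0,"wy":0,"wz":0},
    {"tx":0,"ty":0.004,"tz":0,"wx":0,"wy":0,"wz":0},
    {"tx":0,"ty":0.004,"tz":0,"wx":0,"wy":0,"wz":0},
    {"tx":0,"ty":0.004,"tz":0,"wx":0,"wy":0,"wz":0},
    {"tx":0,"ty":0.002,"tz":0,"wx":0,"wy":0,"wz":0}
  ]
}}

```text
clock: 18.1
tool_pos: [527.0, -221.1, 1.9]
tcp_rot: [0.003, 0.612, 0.791, -0.0]
wrist_force: [-1.3, -0.4, -0.9]
grip_width: 0.4
```

```bash
python3 -c "
from h import *
np.set_printoptions(suppress=True,precision=3)
plan([543,67,-12],14.5,1)
c=save('wrist','w15')
c=save('scene','s15');i=c['img'][130:290,190:370,::-1];cv2.imwrite('pics/s15z.png',cv2.convertScaleAbs(cv2.resize(i,None,fx=3.7,fy=3.7,interpolation=cv2.INTER_CUBIC),alpha=1.7))"
```

```text
yaw now 14.525102314203735 pos [ 526.976 -221.059    1.914] cr [-121.506    5.234] tool z [ 0.004 -0.004 -1.   ] clock 18.1 F [-1.311 -0.425 -0.86 ] grip 0.39191493498124247
tx 0.2748 ty 0.0878 tz 0.0139 wz 0.03
```

View pics/w15.png

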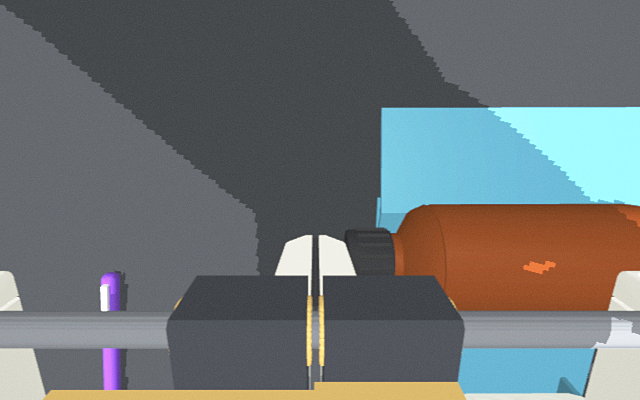

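View pics/s15z.png

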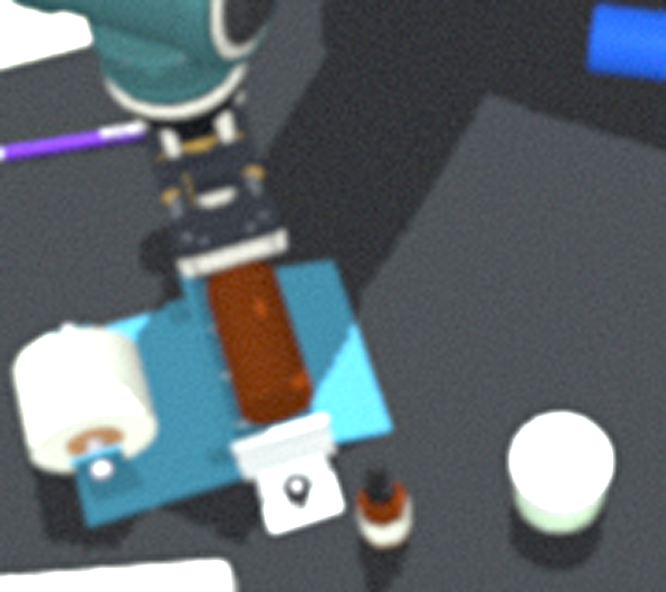

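Call:
{"op": "carry_out", "data": {
  "increments": [
    {"tx":0,"ty":0.003,"tz":0,"wx":0,"wy":0,"wz":0},
    {"tx":0,"ty":0.003,"tz":0,"wx":0,"wy":0,"wz":0},
    {"tx":0,"ty":0.003,"tz":0,"wx":0,"wy":0,"wz":0},
    {"tx":0,"ty":0.003,"tz":0,"wx":0,"wy":0,"wz":0},
    {"tx":0,"ty":0.003,"tz":0,"wx":0,"wy":0,"wz":0},
    {"tx":0,"ty":0.002,"tz":0,"wx":0,"wy":0,"wz":0}
  ]
}}

```text
clock: 18.8
tool_pos: [544.3, -216.6, 1.9]
tcp_rot: [0.003, 0.612, 0.791, -0.0]
wrist_force: [-1.5, 0.2, 0.4]
grip_width: 0.9
```

```bash
python3 -c "
from h import *
np.set_printoptions(suppress=True,precision=3)
plan([543,67,-12],14.5,1)
c=save('wrist','w16')
c=save('scene','s16');i=c['img'][180:270,230:320,::-1];cv2.imwrite('pics/s16z.png',cv2.convertScaleAbs(cv2.resize(i,None,fx=6.5,fy=6.5,interpolation=cv2.INTER_CUBIC),alpha=1.7))"
```

```text
yaw now 14.506918700153742 pos [ 544.271 -216.573    1.925] cr [-103.638    5.232] tool z [ 0.004 -0.004 -1.   ] clock 18.8 F [-1.467  0.171  0.383] grip 0.9229229955947664
tx 0.2749 ty 0.0698 tz 0.0139 wz 0.01
```

View pics/s16z.png

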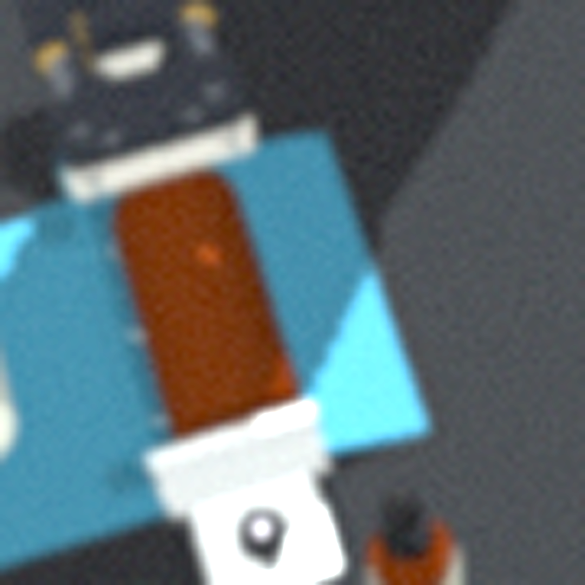

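Call:
{"op": "carry_out", "data": {
  "increments": [
    {"tx":0,"ty":0.002,"tz":0,"wx":0,"wy":0,"wz":0},
    {"tx":0,"ty":0.002,"tz":0,"wx":0,"wy":0,"wz":0}
  ]
}}

```text
clock: 19.1
tool_pos: [548.2, -215.6, 2.0]
tcp_rot: [0.003, 0.612, 0.791, -0.0]
wrist_force: [-0.8, -0.7, 0.4]
grip_width: 0.4
```

Call:
{"op": "carry_out", "data": {
  "increments": [
    {"tx":0,"ty":0.002,"tz":0,"wx":0,"wy":0,"wz":0}
  ]
}}

```text
clock: 19.2
tool_pos: [550.3, -215.0, 2.0]
tcp_rot: [0.003, 0.612, 0.791, -0.0]
wrist_force: [-0.4, 0.2, 0.1]
grip_width: 0.4
```

Call:
{"op": "carry_out", "data": {
  "increments": [
    {"tx":0,"ty":0.0015,"tz":0,"wx":0,"wy":0,"wz":0}
  ]
}}

```text
clock: 19.3
tool_pos: [551.9, -214.6, 2.0]
tcp_rot: [0.003, 0.612, 0.791, -0.0]
wrist_force: [-0.9, -0.6, 0.2]
grip_width: 0.3
```

Call:
{"op": "carry_out", "data": {
  "increments": [
    {"tx":0,"ty":0.0015,"tz":0,"wx":0,"wy":0,"wz":0}
  ]
}}

```text
clock: 19.4
tool_pos: [552.4, -214.5, 1.9]
tcp_rot: [0.002, 0.612, 0.791, -0.001]
wrist_force: [-20.9, -4.9, 10.1]
grip_width: 0.5
```

Call:
{"op": "carry_out", "data": {
  "increments": [
    {"tx":0,"ty":0.0015,"tz":0,"wx":0,"wy":0,"wz":0}
  ]
}}

```text
clock: 19.5
tool_pos: [552.3, -214.5, 1.8]
tcp_rot: [0.0, 0.612, 0.791, -0.003]
wrist_force: [-22.8, -4.1, 13.8]
grip_width: 0.5
```

```bash
python3 -c "
from h import *
np.set_printoptions(suppress=True,precision=3)
plan([543,67,-12],14.5,1)
c=save('wrist','w17')
c=save('scene','s17');i=c['img'][180:270,230:320,::-1];cv2.imwrite('pics/s17z.png',cv2.convertScaleAbs(cv2.resize(i,None,fx=6.5,fy=6.5,interpolation=cv2.INTER_CUBIC),alpha=1.7))"
```

```text
yaw now 14.504927161510746 pos [ 552.255 -214.495    1.847] cr [-95.388   5.237] tool z [-0.003 -0.005 -1.   ] clock 19.5 F [-22.784  -4.11   13.785] grip 0.48536496571336535
tx 0.2748 ty 0.0615 tz 0.0138 wz 0.00
```

View pics/s17z.png

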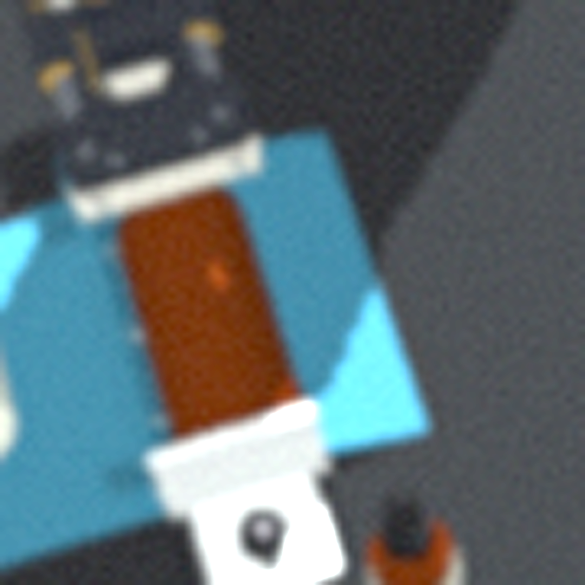

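View pics/w17.png

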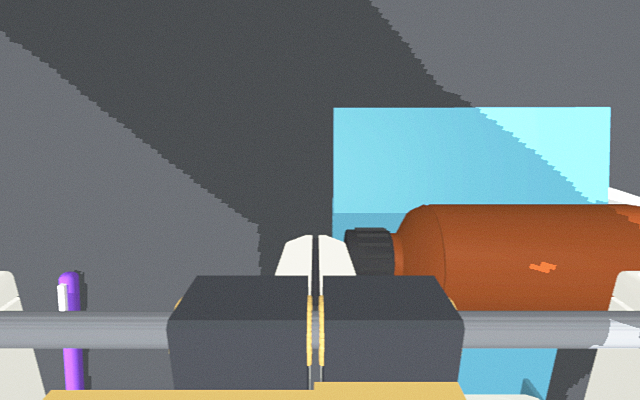

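The force jumped to 23 N at the expected place (TCP x -95, predicted about -97), so the foot is on the stop. I'll withdraw straight back, then lift.

Call:
{"op": "carry_out", "data": {
  "increments": [
    {"tx":0,"ty":-0.002,"tz":0,"wx":0,"wy":0,"wz":0},
    {"tx":0,"ty":-0.005,"tz":0,"wx":0,"wy":0,"wz":0},
    {"tx":0,"ty":-0.01,"tz":0,"wx":0,"wy":0,"wz":0},
    {"tx":0,"ty":-0.015,"tz":0,"wx":0,"wy":0,"wz":0},
    {"tx":0,"ty":-0.01,"tz":0,"wx":0,"wy":0,"wz":0},
    {"tx":0,"ty":0,"tz":-0.02,"wx":0,"wy":0,"wz":0},
    {"tx":0,"ty":-0.01,"tz":-0.04,"wx":0,"wy":0,"wz":0},
    {"tx":0,"ty":-0.02,"tz":-0.04,"wx":0,"wy":0,"wz":0},
    {"tx":0,"ty":-0.02,"tz":-0.03,"wx":0,"wy":0,"wz":0},
    {"tx":0,"ty":-0.02,"tz":0,"wx":0,"wy":0,"wz":0},
    {"tx":0,"ty":0,"tz":0,"wx":0,"wy":0,"wz":0},
    {"tx":0,"ty":0,"tz":0,"wx":0,"wy":0,"wz":0}
  ]
}}

```text
clock: 20.8
tool_pos: [433.3, -243.9, 137.3]
tcp_rot: [0.001, 0.613, 0.79, -0.003]
wrist_force: [-0.4, 0.6, -0.2]
grip_width: 0.2
```

```bash
python3 -c "
from h import *
np.set_printoptions(suppress=True,precision=1)
s,p,M=pose();print(p,tocr(p),s['wrist_force'],s['clock'])
c=save('top','t18');i=c['img'][130:230,270:430,::-1];a=cv2.resize(i,None,fx=4.4,fy=4.4,interpolation=cv2.INTER_CUBIC);cv2.imwrite('pics/t18z.png',cv2.convertScaleAbs(a,alpha=1.7))
for n in ('bottle_base','bottle_cap'):
  for r in tip_of('top',n)[:4]: q=at_z(c,r['pixel'][::-1],37);print(n,r['score'],q,tocr(q))
c=save('scene','s18');i=c['img'][150:280,200:380,::-1];cv2.imwrite('pics/s18z.png',cv2.convertScaleAbs(cv2.resize(i,None,fx=4.2,fy=4.2,interpolation=cv2.INTER_CUBIC),alpha=1.7))
for n in ('bottle_base','bottle_cap'):
  for r in tip_of('scene',n)[:4]: q=at_z(c,r['pixel'][::-1],37);print(n,r['score'],q,tocr(q))
for n in('jar','dropper','done_a','beaker','mortar','pen'):
  print(n,[(round(r['score'],2),at_z(c,r['pixel'][::-1],0)) for r in tip_of('scene',n)[:2]])
"
```

```text
[ 433.3 -243.9  137.3] [-217.9    6.7] [-0.4  0.6 -0.2] 20.8
bottle_base 0.95 [ 707.9 -174.2   37. ] [65.4  5.2]
bottle_base 0.87 [363.3  83.3  37. ] [-203.5  340.9]
bottle_base 0.87 [562.8 139.9  37. ] [  3.8 345.6]
bottle_cap 0.96 [578.8 288.8  37. ] [ 56.7 485.7]
bottle_cap 0.94 [ 563.9 -216.    37. ] [-84.5   0.9]
bottle_cap 0.92 [401.2 220.4  37. ] [-132.3  464.1]
bottle_cap 0.19 [740.4  11.   37. ] [143.3 176.2]
bottle_base 0.89 [ 705.9 -167.7   37. ] [65.1 11.9]
bottle_base 0.66 [380.8  80.   37. ] [-187.4  333.4]
bottle_base 0.66 [589.1 148.4  37. ] [ 31.5 347.2]
bottle_cap 0.87 [575.3 292.1  37. ] [ 54.2 489.8]
bottle_cap 0.72 [407.9 223.7  37. ] [-125.   465.6]
bottle_cap 0.66 [ 554.7 -205.7   37. ] [-90.8  13.2]
jar []
dropper [(0.54, array([ 768.4, -115.5,    0. ])), (0.34, array([ 612. , -197.4,    0. ]))]
done_a [(0.81, array([ 493. , -450.8,    0. ])), (0.57, array([ 607.7, -474.4,    0. ]))]
beaker [(0.91, array([473.8, 379.2,   0. ]))]
mortar [(0.7, array([655.6, 396.8,   0. ]))]
pen [(0.64, array([ 427.1, -341.2,    0. ])), (0.29, array([ 761., -107.,    0.]))]
```

View pics/t18z.png

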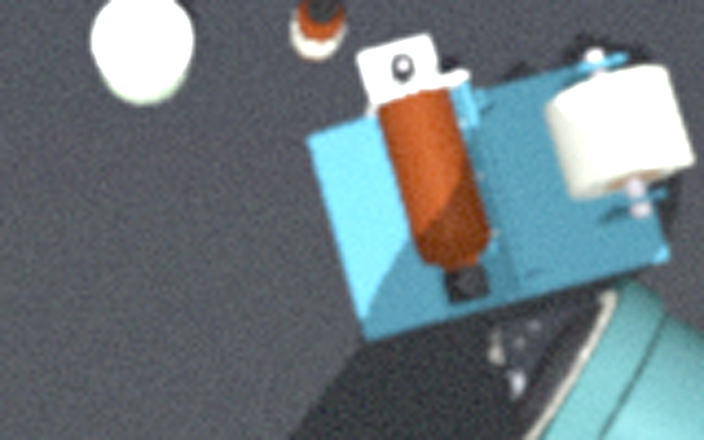

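View pics/s18z.png

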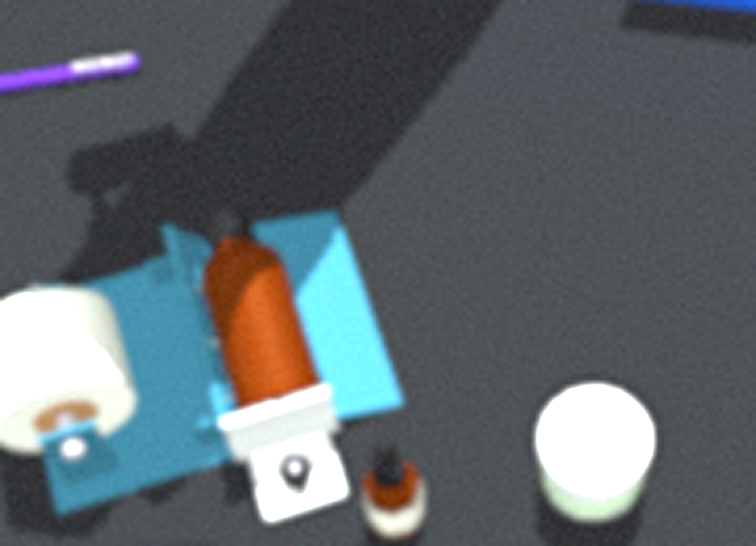

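```bash
python3 -c "
from cell import *
print(finish_job())"
```

```text
the job is handed in; nothing more can be done
None
```

The amber bottle is in the V of the cradle with its foot against the end stop, and the job is handed in at about 21 s. I rolled it up the ramp with two spread fingers, then slid it along the V by pushing on its cap. It was never gripped or lifted.

**Last checks:**
- **Foot on the stop:** the top and scene cameras both put the bottle's foot at cradle x ≈ 65 mm, where the stop is. The push force rose to about 23 N in the final step, where contact was expected.
- **After withdrawal:** the wrist force was about zero, and the gripper was clear of everything.
- **Other things on the bench:** the dropper, labelled bottles, beaker, mortar and pen were found within about 10–15 mm of where they started. That is roughly the scatter of the detections. The network missed the jar in the last check, but it looks in place in the pictures.

**What went wrong or disagreed:**
- **Finger length:** the finger tips end about 29 mm short of the nominal TCP. Because of this, my first push slid up onto the bottle and rested on it with about 5 N. The bottle only rolled about 15–20 mm towards the cradle. I corrected the height and repeated the push.
- **Cap position:** the networks put the cap end at cradle x ≈ -84 to -91 mm, against -80 expected. I trusted the foot and force readings over this.

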